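Lock the lever's fulcrum pin with its spring cotter

TASK

The loading lever has just been put back in its fork. Push the fulcrum pin fully home by its head, then take the larger of the two spring clips from the wooden block and push its straight leg down through the pin's cross hole until the bow snaps round the pin and the clip sits fully home; let go of it there. The pin has rolled in its bore, so find the hole's mouth with the tip of the leg and roll it upright before pressing, and never force the clip: its leg must not be rammed or jammed against the pin.

Things in the scene. Friction and masses are not known exactly. Their poses are not given: they have to be found in the camera images.
- lever_stand: Fixed grey base, 270 x 80 x 12 mm, with a fork of two cheeks (36 mm wide, 10 mm thick, y 9 to 19 mm either side) holding a steel lever on a round pin. Origin on the worktop under the fork's middle; x along the lever (dark round balance weight at x -88 to -58 mm, rest post at +150), y along the pin, z up. Pin axis at z 75 mm, cheek tops at 93, nothing higher.
- fulcrum_pin (a joint): How far (m) the fulcrum pin stands out of its home position, towards +y of lever_stand; 0 = home, head against the cheek, a firm stop. It starts 24 to 32 mm out, its cross hole hidden in the fork. It slides with 3 N of friction and some damping and stays where it is left; 5 to 15 N on the head towards -y moves it.
- pin_head (a point): Middle of the outer face of the pin's round head (34 mm in diameter, 7 mm thick) at the pin's +y end; moves with the pin. Axes as lever_stand. At home it is 26.8 mm from the stand's origin along +y, 75 mm high.
- pin_cross (a point): Point on the pin's axis at the middle of its cross hole, near the -y end; axes as lever_stand, so it does not show the roll. Pin 24 mm in diameter, ends 14 mm beyond this point. At home it is 35 mm from the stand's origin on the -y side, 16 mm clear of the cheek. The hole goes square through the axis, 8 mm in diameter, sharp-edged; the leg of 6 mm jams if it is over 1 mm off the axis.
- fork_mid (a point): Middle of the fork on the pin's axis, fixed; axes as lever_stand. About the roll, which is not measured: the hole's upper mouth leans from upright towards -x or +x, by anything up to 49 degrees, so its centre may be up to 9 mm to either side of the axis and up to 4 mm below the pin's top. The pin rolls stiffly (0.04 N m); a leg tip 1 to 3 mm deep in the mouth rolls it along when moved sideways.
- big_clip: Larger spring clip, R shape, 6 mm wire, 0.07 kg: double coil on top (28 mm outer diameter, 12 mm thick along y), straight leg with a blunt end, springy bow beside it. Origin: coil centre; z up along the leg, x from leg to bow, y the coil's axis (grip across it). Leg at x -11 mm. The bow may go either side of the pin. Over 45 N in all between clip and stand or pin, bow pinch included, bends it.
- big_clip_bow (a joint): Spread of the bow, rad: 0 at rest and again once snapped round the pin, 0.04 to 0.1 at the widest. Pressed down with the leg upright in the hole, the bow meets the pin 23 mm before home and resists with up to 12 N (more if the leg stands off the axis) until about 14 mm before home; then it snaps over and pulls the clip home with up to 9 N. 1 mm past home the force rises steeply.
- big_clip_tip (a point): Tip of the larger clip's straight leg, 66 mm below the coil's centre at x = -11 mm of the clip; axes as big_clip. The bow's lowest point is 2 to 3 mm higher, 17 mm beside the leg.
- big_clip_seat (a point): Point on the larger clip's leg, 40 mm below the coil's centre (26 mm above the tip), that coincides with pin_cross when the clip is home; axes as big_clip.
- small_clip: Spare spring clip of the same shape, four fifths the size (coil 22 mm outer diameter, wire 4.8 mm); too small for this pin, stays in its slot. Origin: its coil's centre.
- clip_block: Fixed wooden block, 112 x 50 x 62 mm, with two slots 29 x 8 mm, 56 mm deep, 54 mm apart along x; a clip stands in each (which in which varies), leg down, loosely, its coil on the block's top. Origin: underside centre; x along the block and the clips' planes, z up. The larger coil's centre is 14 mm above the block's top.
- grease_tin: Bystander: closed round tin, 72 mm in diameter, 37 mm high.
- weight_0: Bystander: knobbed brass test weight, 30 mm in diameter, 34 mm high.
- weight_1: Bystander: knobbed brass test weight, 24 mm in diameter, 28 mm high.
- weight_2: Bystander: knobbed brass test weight, 18 mm in diameter, 22 mm high.
- stopwatch: Bystander: round stopwatch lying flat, 71 x 60 x 18 mm.
- mould_ring_1: Bystander: short open metal tube, 62 mm in diameter, 35 mm high.

How it is judged:
By the outcome, as a careful person would: the job done as asked, in the order asked, and still so for the second after the job is handed in, with the robot touching nothing.
It also fails if it takes over 72 s, if anything falls off the work surface, if the arm or the gripper's body presses on something with over 40 N, if the wrist force passes 120 N, or if a joint passes its speed limit or range.

ROBOT

A 6-joint arm with a two-finger parallel gripper is mounted at the origin on a cart in front of the work surface, level with it; the furniture and walls round the work are solid. World frame = base frame: x ahead of the robot, y to its left, z up, the work surface at z = 0. Lengths are in m, angles in rad, forces in N, time in s.
With the tool pointing down it reaches from about 0.2 to 0.875 m from the base axis. Payload 3.4 kg.
Tool frame: the origin (TCP) lies on the centre line of the jaws, within the pads' length; the fingertips stand 22 mm ahead of it and the grasp point (between the pads) lies 3 mm ahead of it (robot.tips_ahead is the distance from the TCP to the fingertips, in m); z points along the fingers, y is the line along which they close (so a half turn about z gives the same grasp; the last joint's range is limited). The gripper opens to 94 mm and grips with 3 to 60 N. Pads are 16 mm wide; open, the fingers measure 119 mm over their backs; the gripper's body (75 mm by 177 mm) begins 78 mm behind the grasp point.
Start: joints at [1.159, 0.276, 1.505, -0, 1.361, -0.121], TCP at [0.165, 0.551, 0.227] pointing down, gripper open.
Joint ranges: [-2.89, 2.89], [-0.75, 2.08], [0.22, 2.7], [-1.18, 4.32], [0.11, 2.71], [-2.7, 2.7]. Speed limits (rad/s): [2.57, 2.57, 3.14, 3.14, 3.14, 3.14].

INTERFACE

Orientations are given as a rotation vector (axis times angle).
In Python, from rig import robot gives the robot as it stands.
- The arm moves only by the tool jog_arm, never from a script. Its argument "commands" is a list of rows, each a list of 3 entries, a list of its own where there are three numbers: the shift along the world's x, y, z in mm, then the turn, a rotation vector about the world's x, y, z in degrees, then the opening, from 0 (shut) to 1 (fully open). In form: [[[dx, dy, dz], [wx, wy, wz], fingers], ...]. A call has 1 to 10 rows; each row shifts and turns the commanded pose from where the row before left it; what a row does not reach is not made up. A row lasts 1/10 s, in which the tool goes at most 50 mm and 8.59 degrees, less where a joint would pass 70% of its speed; a pose out of reach is approached as far as the arm can. A call is refused whole if a number of a shift passes 50 or a number of a turn 8.59, either way. A call with a gripper value outside its range is refused whole. The fingers move at their own pace and stop on an object; "grip_force" is the grip in N (left out, the last holds). Time passes only in rows, so rows that do not move let the fingers close. It gives the time, the measured TCP pose, the force, the opening and the grip force at its end, in the units of the state.
- robot.get_obs(): the state, without advancing time (a new reading comes with each control period).
- robot.capture(name): name is "scene" or "top" or "wrist"; returns a dict with "image" (480x640x3 uint8, red, green, blue), "range_z" (480x640 float32, m along the optical axis (not along the pixel's ray), 0 where there is no reading), "fx", "fy", "cx", "cy" (pixels), "cam_to_world" (4x4, takes a point from camera to world coordinates); the wrist camera has in their place "mount" (4x4, takes a point from camera to tool coordinates, whose origin is the TCP and whose axes are the flange's). Camera axes: x right, y down, z forward; pixel columns grow to the right and rows downward; lengths in m; the calibration is good to about 2 mm. A picture is of the moment at which its call begins: read the wrist's pose just before it.
- robot.finish_job(): hands the job in; it is judged then, once.
Trained networks look in a picture, given as the dict that the camera call returned (one of the last four; its "shot" number tells which), for a name from the list of things; names that differ only in an ending like _2 or _b are one class to them, and where a whole thing is asked for, a point or a joint stands for the part that bears it (a point fixed in the world has none). Each returns a list of dicts, best first, with "conf" (0 to 1); they miss things now and then, are a little off and sometimes report something else, mostly with a low value. They report only what shows in the picture. A call takes as long as a camera call.
- robot.boxes_of(picture, name): "xyz" ([x, y, z] in m, in world coordinates, good to about 4 mm: the middle of the surface that is visible of it).
- robot.masks_of(picture, name): "mask" (480x640 bool, what is visible of it).
The state is a dict: "time": time; "joint_pos": joint angles; "dq": joint speeds; "joint_efforts": joint torques, N m; "tool_pos": TCP position; "ee_rot": TCP orientation; "ft_force": force on the tool from outside, world axes, zero at the start; "torque": the same for the moment, N m; "opening": finger opening in m; "grasp_force": force on a finger pad.
Only numpy, scipy, OpenCV 4.12 (cv2) and the standard library are available. Lean on these libraries where they do the work, as an engineer would, in place of code of your own. Each camera call takes 0.05 s, during which the arm holds its last target. There are 200 camera calls.

## Working session

There is one attempt and no reset: what is moved stays moved. The work goes in short steps, Python scripts to look and compute and a tool call to move; the robot and the scene stay as the last step left them, time stands still between calls to the robot, and variables do not carry over. Pictures are saved under pics/ and viewed, at most 10 in all, crops included, and the job is handed in when it is done.

Besides the shell and the picture viewer there is one more tool, called in YAML: its name, and indented under it one key for each argument. jog_arm: Moves the arm, as the interface text tells. Its arguments: {"type":"object","properties":{"commands":{"type":"array","items":{"type":"array"}},"grip_force":{"type":"number"}},"required":["commands"]}

```bash
mkdir -p pics; ls; cat > h.py <<'E'
import numpy as np, cv2
from scipy.spatial.transform import Rotation as R
from rig import robot
def cloud(p, T=None):
    z=p["range_z"]; v,u=np.mgrid[0:480,0:640]
    P=np.stack([(u-p["cx"])/p["fx"]*z,(v-p["cy"])/p["fy"]*z,z],-1)
    if T is None: T=p["cam_to_world"] if "cam_to_world" in p else None
    W=P@T[:3,:3].T+T[:3,3]; W[z<=0]=np.nan
    return W
def tool(o):
    T=np.eye(4);T[:3,:3]=R.from_rotvec(o["ee_rot"]).as_matrix();T[:3,3]=o["tool_pos"];return T
def wrist():
    o=robot.get_obs(); p=robot.capture("wrist"); return p,tool(o)@np.array(p["mount"])
def save(p,n,im=None): cv2.imwrite("pics/%s.png"%n,cv2.cvtColor(p["image"] if im is None else im,cv2.COLOR_RGB2BGR))
E
python3 - <<'E'
from h import *
np.set_printoptions(precision=4,suppress=True)
o=robot.get_obs(); print(o["ee_rot"],o["tool_pos"],o["opening"],o["ft_force"])
for c in ["top","scene"]:
    p=robot.capture(c); save(p,c+"0"); W=cloud(p)
    print(c,p["fx"],p["cam_to_world"][:3,3])
    for n in ["lever_stand","pin_head","pin_cross","big_clip","small_clip","clip_block","grease_tin","stopwatch","mould_ring_1","weight_0"]:
        for m in robot.masks_of(p,n)[:2]:
            k=m["mask"]&np.isfinite(W[...,0]); w=W[k]
            if len(w)==0: continue
            v,u=np.nonzero(k)
            r=cv2.minAreaRect((w[:,:2]*1000).astype(np.float32))
            print(n,round(m["conf"],2),len(w),"px",int(u.mean()),int(v.mean()),"med",np.median(w,0),"zmax",np.percentile(w[:,2],98),"rect",np.round(r[0],1),np.round(r[1],1),round(r[2],1))
E
```

```text
pics
[-0.4551 -3.108   0.0027] [0.1647 0.5504 0.2266] 0.09404369973185438 [-0.9425  0.0466 -0.1165]
top 474.9350201016625 [ 0.4837 -0.1873  1.1646]
lever_stand 0.65 3871 px 275 246 med [ 0.5404 -0.1131  0.0142] zmax 0.09176591431028744 rect [ 541.9 -103.6] [ 93.7 292.9] 85.8
pin_head 0.61 161 px 256 267 med [ 0.492  -0.0699  0.0867] zmax 0.09337632703878036 rect [490.6 -91.1] [75.4 27.5] 84.3
pin_cross 0.48 159 px 255 266 med [ 0.4922 -0.0683  0.0862] zmax 0.09337952714962482 rect [492.  -69.9] [32.8 28. ] 82.3
big_clip 0.43 51 px 375 299 med [ 0.4251 -0.3411  0.0878] zmax 0.0926070547266673 rect [ 425.2 -342. ] [21.5  9.8] 22.8
small_clip 0.54 35 px 365 277 med [ 0.4732 -0.3203  0.0829] zmax 0.08685736316303463 rect [ 474.4 -320.7] [18.2  8.5] 24.5
small_clip 0.29 50 px 374 299 med [ 0.4244 -0.341   0.0875] zmax 0.09213838924523302 rect [ 425.2 -342. ] [21.5  9.9] 21.5
clip_block 0.58 1053 px 368 287 med [ 0.4505 -0.3287  0.0619] zmax 0.06645315576409977 rect [ 447.9 -336.9] [122.1  58.3] 23.8
clip_block 0.32 3841 px 275 247 med [ 0.5381 -0.1126  0.0142] zmax 0.09175755832236647 rec
[... 1948 characters left out ...]
 272 227 med [ 0.4894 -0.0679  0.084 ] zmax 0.09291696234276824 rect [500.4 -55. ] [154.8  43.7] 70.1
grease_tin 0.98 424 px 263 149 med [0.6611 0.2325 0.0352] zmax 0.0400436685276977 rect [664.2 241.9] [73.5 68.5] 37.7
stopwatch 0.87 755 px 365 410 med [ 0.3962 -0.5457  0.0163] zmax 0.02016255754484761 rect [ 399.4 -544. ] [66.5 58.4] 23.2
mould_ring_1 0.8 554 px 412 403 med [ 0.4789 -0.5939  0.0231] zmax 0.03740374769550302 rect [ 484.6 -588.7] [72.9 61.3] 37.2
weight_0 0.49 69 px 294 170 med [0.6915 0.1126 0.0166] zmax 0.030099036131020294 rect [693.6 116.6] [18.4 23.5] 25.8
weight_0 0.4 43 px 284 179 med [0.6469 0.1024 0.0117] zmax 0.023068251539117093 rect [649.1 107.2] [26.4 17.9] 57.5
```

```bash
python3 - <<'E'
from h import *
np.set_printoptions(precision=1,suppress=True,linewidth=150)
ims=[]
for c in ["top","scene"]:
    p=robot.capture(c); W=cloud(p)*1000
    a=(slice(195,325),slice(215,405)) if c=="top" else (slice(190,350),slice(235,405))
    ims.append(cv2.resize(p["image"][a],(800 if 0 else 400,300 if 0 else 290),interpolation=cv2.INTER_CUBIC))
    m=max(robot.masks_of(p,"lever_stand"),key=lambda m:m["conf"])["mask"]
    w=W[m]; 
    b=w[(w[:,2]>7)&(w[:,2]<17)]; r=cv2.minAreaRect(b[:,:2].astype(np.float32)); print(c,"base",r)
    V=W.reshape(-1,3); V=V[np.isfinite(V[:,0])]
    V=V[(abs(V[:,0]-500)<90)&(abs(V[:,1]+90)<80)]
    h=V[V[:,2]>60]
    # stand-ish frame
    t=np.radians(-4.2); ex=np.array([np.cos(t),np.sin(t)]); ey=np.array([-np.sin(t),np.cos(t)])
    H=np.c_[h[:,:2]@ex,h[:,:2]@ey,h[:,2]]; H=H[np.argsort(H[:,1])]
    print(len(H)); 
    for y0 in np.arange(-110,0,4)+0:
        s=H[(H[:,1]>=y0)&(H[:,1]<y0+4)]
        if len(s): print(y0,len(s),"x",s[:,0].min(),s[:,0].max(),"zmax",s[:,2].max())
cv2.imwrite("pics/c1.png",cv2.cvtColor(np.hstack(ims),cv2.COLOR_RGB2BGR))
E
```

```text
top base ((549.9492797851562, -110.58877563476562), (81.6093978881836, 269.779296875), 85.05252838134766)
922
-94 16 x 485.5955414181818 506.1828976187495 zmax 88.75815700374123
-90 30 x 480.6890375193943 512.7433962043979 zmax 96.54223872142853
-86 38 x 418.90206673495754 512.2872214089612 zmax 95.91472812308477
-82 42 x 418.7924155453371 514.4657097659032 zmax 95.50508496822263
-78 152 x 416.66596817471805 596.2686620783941 zmax 95.1077549318482
-74 135 x 418.57482881060906 595.4956863133687 zmax 94.06632570838048
-70 143 x 418.03808544783953 595.7530593506903 zmax 94.85621545805034
-66 89 x 417.315795058092 595.0447336679894 zmax 94.52185985405093
-62 48 x 417.0779266994426 514.529459277437 zmax 96.12849415480329
-58 32 x 416.466010354438 514.2728426003733 zmax 95.02528438311164
-54 26 x 479.6151659771782 514.0992214106079 zmax 94.9467241952826
-50 19 x 485.7238709124295 506.4770873545794 zmax 89.40354266823203
-46 16 x 485.4802512796135 508.3834302001431 zmax 89.56431782254515
-42 21 x 485.02448766729486 508.17507381316875 zmax 93.10217423395461
-38 21 x 484.5625817009034 507.675
[... 1226 characters left out ...]
4.49746521513414
-54 12 x 479.12160920870195 511.41004995567357 zmax 93.53267022484646
-50 4 x 488.15232675189327 499.91520636940453 zmax 87.81719727740445
-46 14 x 484.69309990831755 505.2269889384795 zmax 88.57053782908287
-42 13 x 484.0616471206934 501.9013661041941 zmax 90.26656828121293
-38 10 x 485.5248627073542 505.78630115292754 zmax 89.035117402269
-34 13 x 484.53993146859295 507.4755351784462 zmax 87.82593024350471
-30 15 x 481.66902561342215 507.0437243275931 zmax 93.6271283535851
-26 36 x 480.5033239472878 512.1326474597979 zmax 94.10414554689983
-22 16 x 479.58715259451077 509.40459428572433 zmax 93.51240843487064
-18 3 x 482.3672922277565 500.0222541760914 zmax 89.0370090521837
```

View pics/c1.png

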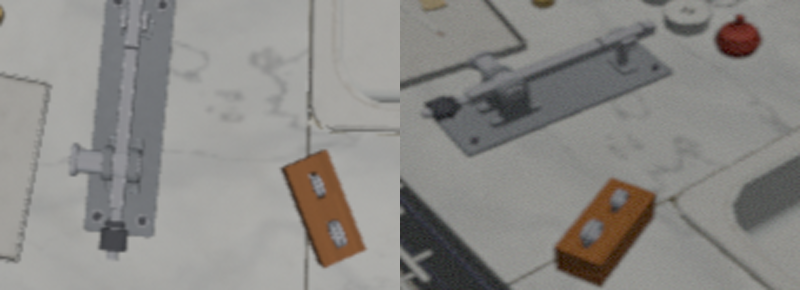

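jog_arm:
  commands:
    - [[16.6, -28.9, 0], [0, 0, -8.4], 0]
    - [[16.6, -28.9, 0], [0, 0, -8.4], 0]
    - [[16.6, -28.9, 0], [0, 0, -8.4], 0]
    - [[16.6, -28.9, 0], [0, 0, -8.4], 0]
    - [[16.6, -28.9, 0], [0, 0, -8.4], 0]
    - [[16.6, -28.9, 0], [0, 0, -8.4], 0]
    - [[16.6, -28.9, 0], [0, 0, -8.4], 0]
    - [[16.6, -28.9, 0], [0, 0, -8.4], 0]
    - [[16.6, -28.9, 0], [0, 0, -8.4], 0]
    - [[16.6, -28.9, 0], [0, 0, -8.4], 0]

```text
time: 2.3
tool_pos: [0.3314, 0.2607, 0.2277]
ee_rot: [2.424, 1.998, 0.001]
ft_force: [1.0, 0.5, 0.0]
opening: 0.0177
grasp_force: 0.0
```

jog_arm:
  commands:
    - [[16.6, -28.9, 0], [0, 0, -8.4], 0]
    - [[16.6, -28.9, 0], [0, 0, -8.4], 0]
    - [[16.6, -28.9, 0], [0, 0, -8.4], 0]
    - [[16.6, -28.9, 0], [0, 0, -8.4], 0]
    - [[16.6, -28.9, 0], [0, 0, -8.4], 0]
    - [[16.6, -28.9, 0], [0, 0, -8.4], 0]
    - [[16.6, -28.9, 0], [0, 0, -8.4], 0]
    - [[16.6, -28.9, 0], [0, 0, -8.4], 0]
    - [[16.6, -28.9, 0], [0, 0, -8.4], 0]
    - [[16.6, -28.9, 0], [0, 0, -8.4], 0]

```text
time: 3.3
tool_pos: [0.4975, -0.0284, 0.2276]
ee_rot: [-3.139, 0.138, -0.001]
ft_force: [0.1, -0.8, 0.4]
opening: 0.0009
grasp_force: 0.0
```

```bash
python3 - <<'E'
from h import *
np.set_printoptions(precision=4,suppress=True,linewidth=150)
o=robot.get_obs(); print(o["time"],o["tool_pos"],o["joint_pos"],tool(o)[:3,:3],o["ft_force"])
p,T=wrist(); print(np.array(p["mount"]),p["fx"]); save(p,"w1"); W=cloud(p,T)*1000
np.save("w1.npy",W)
for n in ["lever_stand","pin_head","big_clip"]:
    for m in robot.masks_of(p,n)[:2]:
        w=W[m["mask"]]; w=w[np.isfinite(w[:,0])]; v,u=np.nonzero(m["mask"]); print(n,m["conf"],len(w),u.mean(),v.mean(),np.median(w,0),w.min(0),w.max(0))
E
```

```text
3.3 [ 0.4975 -0.0284  0.2276] [-0.1969  0.1597  1.6607  0.0001  1.3209  1.4616] [[ 0.9962 -0.0876  0.0004]
 [-0.0876 -0.9962  0.    ]
 [ 0.0004 -0.     -1.    ]] [ 0.1052 -0.7697  0.363 ]
[[-0.0011 -0.957  -0.2902  0.0843]
 [ 1.     -0.0011 -0.     -0.0008]
 [-0.0003 -0.2902  0.957  -0.1582]
 [ 0.      0.      0.      1.    ]] 417.91496880474824
lever_stand 0.94 28444 406.2585024492652 151.05692792162353 [ 546.7042 -102.7931   14.659 ] [ 341.4938 -160.0841   -0.9551] [664.6357 -51.4565  96.2155]
pin_head 0.89 1606 371.64418316831683 230.7858910891089 [494.4047 -67.419   86.8211] [457.7469 -87.3374   0.9843] [509.402  -51.4565  94.1856]
big_clip 0.45 1562 371.8625954198473 230.56615776081424 [494.7606 -67.616   86.8908] [478.1692 -87.3374  60.6892] [509.0249 -51.5279  94.1856]
```

View pics/w1.png

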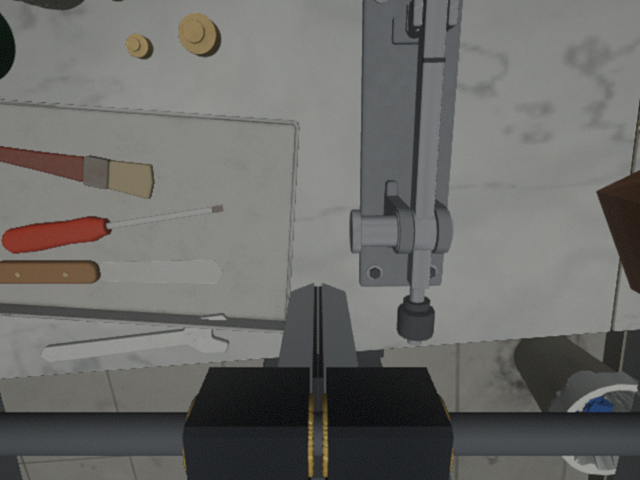

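```bash
cat > st.py <<'E'
from h import *
np.set_printoptions(precision=2,suppress=True,linewidth=150)
def stand(W):
    V=W.reshape(-1,3); V=V[np.isfinite(V[:,0])]
    V=V[(V[:,0]>380)&(V[:,0]<720)&(V[:,1]>-190)&(V[:,1]<0)]
    b=V[(V[:,2]>9)&(V[:,2]<18)]; r=cv2.minAreaRect(b[:,:2].astype(np.float32)); print("base",r)
    for yaw in [-4.8]:
        t=np.radians(yaw); ex=np.array([np.cos(t),np.sin(t)]); ey=np.array([-np.sin(t),np.cos(t)])
        S=np.c_[V[:,:2]@ex,V[:,:2]@ey,V[:,2]]
        q=S[(S[:,2]>12-4)&(S[:,2]<18)]
        print("base y",np.percentile(q[:,1],[.3,99.7]),"ez",np.median(q[:,2]))
        # base edges line
        for x0 in range(540,660,30):
            k=q[abs(q[:,0]-x0)<10]; print(x0,np.percentile(k[:,1],[1,99]), len(k))
        h=S[(S[:,2]>55)&(S[:,0]>460)&(S[:,0]<530)]
        for y0 in np.arange(-112,-8,3):
            s=h[(h[:,1]>=y0)&(h[:,1]<y0+3)]
            if len(s)>5: 
                z=s[:,2]; top=s[z>np.percentile(z,98)-4]
                print(y0,len(s),"x %.1f %.1f"%tuple(np.percentile(s[:,0],[2,98])),"z98 %.1f"%np.percentile(z,98),"topx %.1f %.1f"%(top[:,0].min(),top[:,0].max()))
if __name__=="__main__": stand(np.load("w1.npy"))
E
python3 st.py
```

```text
base ((537.8829956054688, -109.59720611572266), (80.20712280273438, 247.43821716308594), 85.82230377197266)
base y [-103.67  -23.56] ez 12.978634420068275
540 [-102.86  -24.81] 1457
570 [-102.49  -24.21] 1599
600 [-102.09  -24.21] 1716
630 [-101.93  -23.59] 1692
-88 13 x 491.2 504.2 z98 87.2 topx 490.8 504.1
-85 114 x 482.9 513.8 z98 94.4 topx 486.6 508.0
-82 204 x 482.3 513.9 z98 94.7 topx 485.8 507.3
-79 209 x 481.1 513.9 z98 94.6 topx 484.2 508.0
-76 250 x 480.1 513.4 z98 94.2 topx 485.1 507.4
-73 226 x 461.2 528.4 z98 93.0 topx 485.3 507.0
-70 355 x 461.4 528.4 z98 92.8 topx 485.3 506.4
-67 369 x 461.3 528.8 z98 93.1 topx 485.6 506.2
-64 361 x 461.6 528.6 z98 92.8 topx 485.5 506.3
-61 1007 x 461.9 527.1 z98 310.6 topx 498.1 519.0
-58 510 x 470.1 528.9 z98 311.1 topx 499.1 520.4
-55 211 x 481.6 513.7 z98 94.9 topx 485.3 506.0
-52 228 x 481.7 525.1 z98 316.7 topx 524.4 525.5
-49 514 x 481.0 526.0 z98 322.0 topx 518.6 526.2
-46 936 x 484.1 525.9 z98 322.5 topx 518.7 526.6
-43 833 x 489.5 526.0 z98 322.6 topx 519.0 526.5
-40 814 x 489.0 525.9 z98 322.5 topx 518.6 526.5
-37 803 x 488.7 526.0 z98 322.6 topx 518.2 526.6
-34 833 x 489.2 526.0 z98 322.5 topx 518.7 526.6
-31 808 x 489.3 525.9 z98 322.5 topx 518.6 526.5
-28 812 x 489.4 526.1 z98 322.7 topx 518.5 526.6
-25 817 x 489.4 526.0 z98 322.5 topx 519.2 526.6
-22 810 x 489.3 526.0 z98 322.6 topx 518.8 526.4
-19 834 x 488.2 526.1 z98 322.5 topx 518.7 526.6
-16 856 x 485.9 526.0 z98 322.6 topx 518.5 526.4
-13 628 x 483.6 528.6 z98 324.8 topx 518.2 528.3
-10 551 x 520.7 529.9 z98 328.9 topx 519.8 530.0
```

jog_arm:
  commands:
    - [[-1, 1, -37], [0, 0, 0.4], 0]
    - [[-1, 1, -37], [0, 0, 0.3], 0]
    - [[0, 0, -37], [0, 0, 0], 0]
    - [[0, 0, -37], [0, 0, 0], 0]
    - [[-0.8, -10, 0], [0, 0, 0], 0]
    - [[-0.4, -5, 0], [0, 0, 0], 0]

```text
time: 4.1
tool_pos: [0.4933, -0.04, 0.0799]
ee_rot: [3.14, -0.106, -0.001]
ft_force: [0.6, -0.4, 0.7]
opening: 0.0006
grasp_force: 0.0
```

jog_arm:
  commands:
    - [[-0.4, -5, 0], [0, 0, 0], 0]
    - [[-0.4, -5, 0], [0, 0, 0], 0]
    - [[-0.4, -5, 0], [0, 0, 0], 0]
    - [[-0.4, -5, 0], [0, 0, 0], 0]

```text
time: 4.5
tool_pos: [0.4928, -0.0604, 0.0808]
ee_rot: [3.14, -0.109, 0.004]
ft_force: [-1.5, 2.9, 2.9]
opening: 0.0003
grasp_force: 2.0
```

jog_arm:
  commands:
    - [[-0.2, -3, 0], [0, 0, 0], 0]
    - [[-0.2, -3, 0], [0, 0, 0], 0]
    - [[0, -2, 0], [0, 0, 0], 0]
    - [[0, -1, 0], [0, 0, 0], 0]

```text
time: 4.9
tool_pos: [0.4923, -0.068, 0.08]
ee_rot: [-3.137, 0.111, -0.002]
ft_force: [1.0, 9.3, 5.5]
opening: 0.0004
grasp_force: 4.9
```

jog_arm:
  commands:
    - [[-0.2, -2, 0], [0, 0, 0], 0]
    - [[0, -1, 0], [0, 0, 0], 0]
    - [[0, 0, 0], [0, 0, 0], 0]

```text
time: 5.2
tool_pos: [0.4923, -0.0681, 0.0801]
ee_rot: [-3.132, 0.113, -0.003]
ft_force: [1.2, 15.6, 6.8]
opening: 0.0002
grasp_force: 8.1
```

jog_arm:
  commands:
    - [[0.8, 10, 0], [0, 0, 0], 0]
    - [[0, 0, 40], [0, 0, 0], 0]
    - [[0, 0, 40], [0, 0, 0], 0]
    - [[-20, -20, 0], [0, 0, 0], 0]
    - [[-30, -30, 0], [0, 0, 0], 0]
    - [[-30, -30, 0], [0, 0, 0], 0]
    - [[0, 0, 0], [0, 0, 0], 0]

```text
time: 5.9
tool_pos: [0.4088, -0.1453, 0.1592]
ee_rot: [3.136, -0.114, -0.005]
ft_force: [0.0, 0.5, -0.8]
opening: 0.0002
grasp_force: 0.0
```

```bash
python3 - <<'E'
from st import *
o=robot.get_obs(); print(o["time"],o["tool_pos"],o["ft_force"])
p,T=wrist(); W=cloud(p,T)*1000; np.save("w2.npy",W)
stand(W)
# project expected cross
P=np.array([.4872,-.1428,.087,1]); c=np.linalg.inv(T)@P; u=c[0]/c[2]*p["fx"]+p["cx"]; v=c[1]/c[2]*p["fy"]+p["cy"]; print("px",u,v)
for n in ["pin_cross","pin_head","big_clip","small_clip","clip_block"]:
    for m in robot.masks_of(p,n)[:1]:
        w=W[m["mask"]]; w=w[np.isfinite(w[:,0])]; vv,uu=np.nonzero(m["mask"]); print(n,m["conf"],len(w),uu.mean(),vv.mean(),np.median(w,0))
im=p["image"]; u=int(u);v=int(v)
a=cv2.resize(im[max(v-60,0):v+60,max(u-80,0):u+80],(800,600),interpolation=cv2.INTER_CUBIC)
save(p,"w2",cv2.resize(im,(400,300))); save(p,"w2c",np.vstack([a])); np.save("w2i.npy",im)
E
```

```text
5.9 [ 0.41 -0.15  0.16] [ 0.02  0.48 -0.83]
base ((492.5030517578125, -74.255126953125), (144.2144317626953, 152.76202392578125), 85.69036865234375)
base y [-105.06   38.5 ] ez 12.958921920847272
540 [-103.9    33.74] 2989
570 [-103.78   31.77] 2116Traceback (most recent call last):
  File "<stdin>", line 4, in <module>
  File "st.py", line 14, in stand
    k=q[abs(q[:,0]-x0)<10]; print(x0,np.percentile(k[:,1],[1,99]), len(k))
                                     ~~~~~~~~~~~~~^^^^^^^^^^^^^^^
    return _quantile_unchecked(
        a, q, axis, out, overwrite_input, method, keepdims, weights)
    return _ureduce(a,
                    func=_quantile_ureduce_func,
    ...<5 lines>...
                    overwrite_input=overwrite_input,
                    method=method)
    r = func(a, **kwargs)
    result = _quantile(arr,
                       quantiles=q,
    ...<2 lines>...
                       out=out,
                       weights=wgt)
    slices_having_nans = np.isnan(arr[-1, ...])
                                  ~~~^^^^^^^^^
IndexError: index -1 is out of bounds for axis 0 with size 0
```

```bash
python3 - <<'E'
from st import *
p,T=wrist(); W=cloud(p,T)*1000; np.save("w2.npy",W); np.save("w2T.npy",T)
P=np.array([.4872,-.1428,.087,1]); c=np.linalg.inv(T)@P; u=c[0]/c[2]*p["fx"]+p["cx"]; v=c[1]/c[2]*p["fy"]+p["cy"]; print("px",u,v)
im=p["image"]; u=int(u);v=int(v); np.save("w2i.npy",im)
for n in ["pin_cross","big_clip","small_clip","clip_block"]:
    for m in robot.masks_of(p,n)[:1]:
        w=W[m["mask"]]; w=w[np.isfinite(w[:,0])]; vv,uu=np.nonzero(m["mask"]); print(n,m["conf"],len(w),uu.mean(),vv.mean(),np.median(w,0))
V=W.reshape(-1,3); V=V[np.isfinite(V[:,0])]
t=np.radians(-4.4); ex=np.array([np.cos(t),np.sin(t)]); ey=np.array([-np.sin(t),np.cos(t)])
S=np.c_[V[:,:2]@ex,V[:,:2]@ey,V[:,2]]
q=S[(S[:,2]>9)&(S[:,2]<16)&(S[:,1]<-60)]
for x0 in range(450,590,20):
    k=q[abs(q[:,0]-x0)<5]
    if len(k)>20: print(x0,np.percentile(k[:,1],[0,2,5]),len(k))
h=S[(S[:,2]>60)&(S[:,2]<100)&(S[:,0]>470)&(S[:,0]<525)]
for y0 in np.arange(-124,-40,3):
    s=h[(h[:,1]>=y0)&(h[:,1]<y0+3)]
    if len(s)>5: print(y0,len(s),"x %.1f %.1f"%tuple(np.percentile(s[:,0],[1,99])),"z98 %.1f"%np.percentile(s[:,2],98))
a=cv2.resize(im[max(v-60,0):v+60,max(u-80,0):u+80],(800,600),interpolation=cv2.INTER_CUBIC); print(max(v-60,0),max(u-80,0))
save(p,"w2c",a)
E
```

```text
px 305.8510141537177 128.42761062020068
big_clip 0.73 462 633.0043196544276 207.72786177105831 [ 426.06 -337.07   69.14]
small_clip 0.87 1300 621.336664104535 130.52959262106071 [ 472.8  -318.97   77.17]
clip_block 0.85 17401 583.513830822977 157.24855392016494 [ 456.03 -315.12   62.  ]
450 [-282.09 -280.64 -278.29] 801
470 [-271.79 -270.52 -269.19] 567
490 [-261.27 -261.2  -260.7 ] 64
510 [-257.31 -255.7  -252.52] 377
530 [-291.55 -286.57 -279.16] 998
550 [-108.21 -106.9  -106.2 ] 985
570 [-107.57 -106.92 -105.64] 1051
-118 169 x 484.6 506.3 z98 88.3
-115 254 x 484.3 506.7 z98 88.6
-112 222 x 484.3 507.2 z98 88.9
-109 256 x 484.3 507.2 z98 89.0
-106 229 x 484.3 507.2 z98 88.9
-103 249 x 484.3 507.2 z98 88.9
-100 254 x 484.3 507.2 z98 88.7
-97 235 x 484.3 507.2 z98 89.1
-94 253 x 484.3 507.2 z98 89.0
-91 308 x 481.2 509.7 z98 90.1
-88 441 x 478.1 513.3 z98 94.4
-85 379 x 478.4 513.4 z98 94.6
-82 384 x 478.2 513.4 z98 94.6
-79 317 x 479.0 512.8 z98 94.1
-76 775 x 470.4 524.7 z98 92.7
-73 595 x 470.6 524.3 z98 92.9
-70 605 x 470.5 524.3 z98 92.9
-67 600 x 470.6 524.4 z98 92.8
-64 537 x 470.6 524.3 z98 92.9
-61 432 x 478.2 512.6 z98 93.9
-58 363 x 478.1 512.7 z98 94.5
-55 385 x 478.2 512.7 z98 94.8
-52 292 x 478.2 512.2 z98 94.3
-49 386 x 479.2 511.6 z98 93.4
-46 345 x 479.3 511.6 z98 93.6
-43 105 x 479.9 511.0 z98 92.9
68 225
```

View pics/w2c.png

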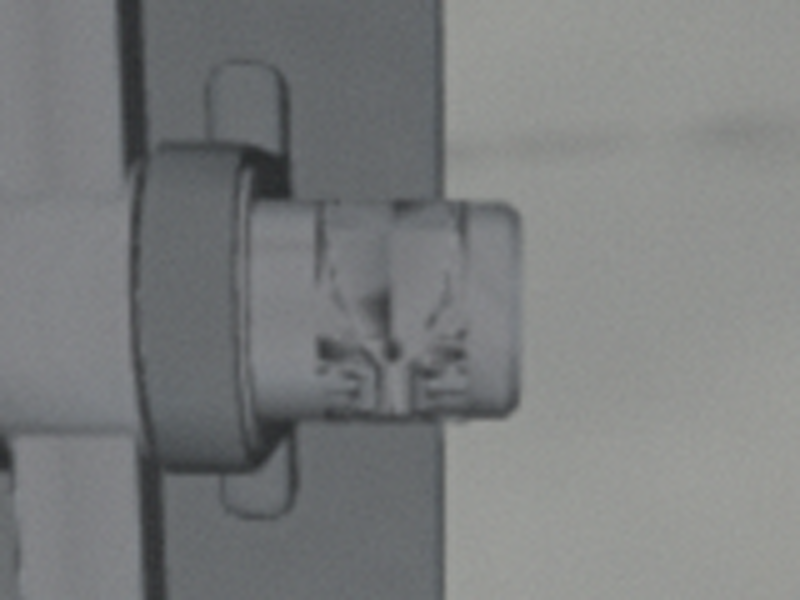

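jog_arm:
  commands:
    - [[-2, 0, -25], [0, 0, 0], 0]
    - [[-2, 0, -25], [0, 0, 0], 0]
    - [[0, 0, -10], [0, 0, 0], 0]
    - [[0, 0, 0], [0, 0, 0], 0]

```text
time: 6.6
tool_pos: [0.4078, -0.1411, 0.0983]
ee_rot: [-3.138, 0.106, 0.005]
ft_force: [-0.6, -0.6, 0.5]
opening: 0.0004
grasp_force: 0.0
```

```bash
python3 - <<'E'
from st import *
t=np.radians(-4.4); ex=np.array([np.cos(t),np.sin(t)]); ey=np.array([-np.sin(t),np.cos(t)])
acc={}
for i in range(3):
    p,T=wrist(); W=cloud(p,T)*1000
    V=W.reshape(-1,3); V=V[np.isfinite(V[:,0])]
    S=np.c_[V[:,:2]@ex-495.7,V[:,:2]@ey+70.2,V[:,2]]
    k=(abs(S[:,0])<13)&(S[:,1]>-50)&(S[:,1]<-18)&(S[:,2]>40); S=S[k]
    for x,y,z in S: acc.setdefault((int(np.floor(x/2)),int(np.floor((y+35)/2+.5))),[]).append(z)
print("cols y-35 offset:",[2*j for j in range(-8,9)])
for i in range(6,-8,-1):
    print(2*i+1,' '.join("%5.1f"%np.median(acc[(i,j)]) if (i,j) in acc else "  .  " for j in range(-8,9)),"cyl %.1f"%(75+np.sqrt(max(144-(2*i+1)**2,0))))
P=np.array([.4872,-.1428,.087,1]); c=np.linalg.inv(T)@P; u=int(c[0]/c[2]*p["fx"]+p["cx"]); v=int(c[1]/c[2]*p["fy"]+p["cy"]); print("px",u,v)
v=max(v,45)
save(p,"w3c",cv2.resize(p["image"][v-45:v+45,u-60:u+60],(800,600),interpolation=cv2.INTER_CUBIC))
E
```

```text
cols y-35 offset: [-16, -14, -12, -10, -8, -6, -4, -2, 0, 2, 4, 6, 8, 10, 12, 14, 16]
13   .     .     .     .     .     .     .     .     .     .     .     .     .     .     .     .    81.3 cyl 75.0
11   .     .    79.6  80.0  80.6  80.3  80.2  80.3  80.1  80.2  80.3  80.4  80.1  80.3  80.6  80.3  80.8 cyl 79.8
9   .     .    81.2  83.4  83.5  83.5  83.7  83.8  83.6  83.5  83.6  83.8  83.6  83.5  83.5  83.7  83.5 cyl 82.9
7   .     .    83.9  85.1  85.6  85.4  85.5  85.3  85.2  85.5  85.4  85.4  85.4  85.4  85.8  85.6  85.5 cyl 84.7
5   .     .    85.4  86.5  86.6  86.5  86.5  86.6  86.6  86.6  86.7  86.7  86.6  86.7  86.9  86.9  86.8 cyl 85.9
3   .     .    86.5  87.3  87.4  87.4  87.6  87.5  87.7  87.5  87.6  87.5  87.6  87.5  87.5  87.6  87.5 cyl 86.6
1   .     .    86.9  87.5  87.5  87.9  88.1  87.7  88.0  87.9  87.9  87.9  88.0  87.9  87.8  87.9  87.8 cyl 87.0
-1   .     .    86.8  87.5  87.6  88.0  87.7  87.9  88.0  87.9  88.0  88.2  87.9  87.8  87.9  88.1  87.8 cyl 87.0
-3   .     .    86.6  87.5  87.6  87.7  87.7  87.7  87.6  87.5  87.7  87.6  87.5  87.6  87.5  87.7  87.7 cyl 86.6
-5   .     .    85.7  86.5  86.6  86.8  87.0  87.0  87.0  87.0  87.1  86.9  87.0  87.0  86.9  87.0  87.1 cyl 85.9
-7   .     .    84.5  85.4  85.5  85.6  86.0  85.7  78.1  77.4  78.5  85.6  85.7  86.1  85.8  85.9  85.9 cyl 84.7
-9   .     .    81.7  83.7  83.6  83.8  84.3  83.0  80.4  79.7  80.7  83.5  84.1  84.2  84.2  84.1  84.4 cyl 82.9
-11   .     .    79.8  80.8  81.1  81.2  81.5  81.2  81.0  80.7  80.7  81.6  81.3  81.4  81.2  81.0  81.5 cyl 79.8
-13   .     .     .     .     .     .     .     .     .     .     .    77.5  77.5  76.7  76.4   .    77.6 cyl 75.0
px 307 129
```

View pics/w3c.png

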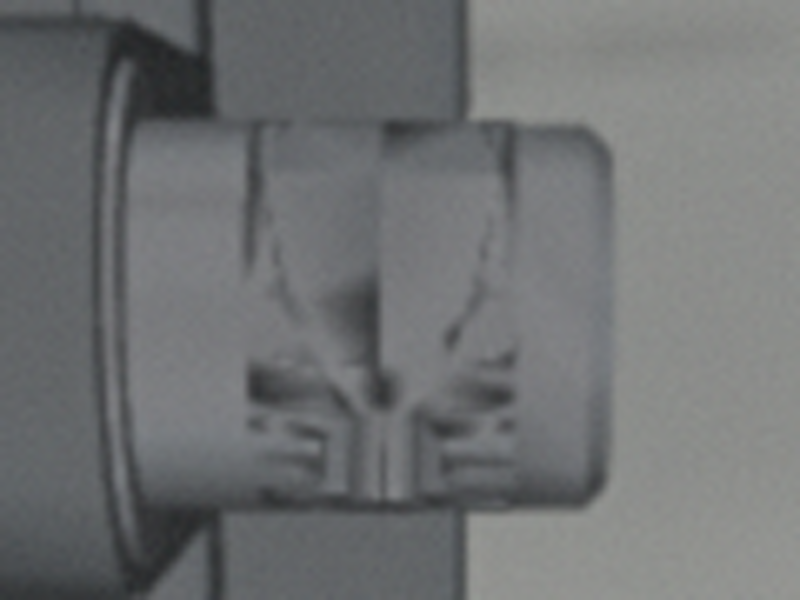

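jog_arm:
  commands:
    - [[0, 0, 45], [0, 0, 0], 0]
    - [[-8, -45, 20], [0, 0, 5.6], 0]
    - [[-8, -45, 0], [0, 0, 5.6], 0.5]
    - [[-9, -45, 0], [0, 0, 5.6], 0.5]
    - [[-9, -45, 0], [0, 0, 5.6], 0.5]
    - [[-9, -45, 0], [0, 0, 5.6], 0.5]
    - [[0, 0, 0], [0, 0, 0], 0.5]

```text
time: 7.45
tool_pos: [0.3653, -0.3736, 0.1658]
ee_rot: [3.067, 0.648, 0.001]
ft_force: [0.5, 0.7, -0.0]
opening: 0.0371
grasp_force: 0.0
```

```bash
cat > blk.py <<'E'
from st import *
o=robot.get_obs(); print(o["tool_pos"],o["opening"],"yaw",np.degrees(np.arctan2(*tool(o)[[1,0],0])))
p,T=wrist(); W=cloud(p,T)*1000; np.save("w4.npy",W)
V=W.reshape(-1,3); V=V[np.isfinite(V[:,0])]
k=V[(abs(V[:,2]-62.5)<4)&(V[:,0]>360)&(V[:,0]<540)&(V[:,1]<-260)&(V[:,1]>-420)]; r=cv2.minAreaRect(k[:,:2].astype(np.float32)); print("block",r,np.median(k[:,2]))
for n in ["big_clip","small_clip"]:
    for m in robot.masks_of(p,n)[:2]:
        w=W[m["mask"]]; w=w[np.isfinite(w[:,0])]; v,u=np.nonzero(m["mask"])
        t=w[(w[:,2]>w[:,2].max()-9)]
        rr=cv2.minAreaRect(t[:,:2].astype(np.float32)); print(n,m["conf"],len(w),u.mean(),v.mean(),"zmax",np.percentile(w[:,2],99),"rect",rr)
save(p,"w4",p["image"])
E
python3 blk.py
```

```text
[ 0.37 -0.37  0.17] 0.037082014781573955 yaw 23.84108113370485
block ((446.62481689453125, -332.28094482421875), (107.90084075927734, 50.13627243041992), 23.552339553833008) 62.98406475302995
big_clip 0.74 1022 309.359375 146.3017578125 zmax 91.65687491678175 rect ((423.5765686035156, -342.3883972167969), (25.35774040222168, 11.807202339172363), 23.080026626586914)
small_clip 0.74 745 309.2553475935829 46.1764705882353 zmax 86.23243488312949 rect ((472.131103515625, -321.26690673828125), (20.899131774902344, 9.082077026367188), 23.074417114257812)
```

View pics/w4.png

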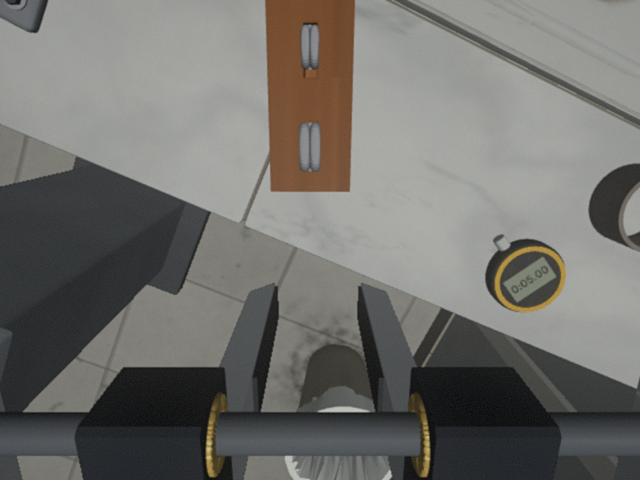

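jog_arm:
  commands:
    - [[20, 10.5, 0], [0, 0, -0.3], 0.4]
    - [[20, 10.5, 0], [0, 0, -0.2], 0.4]
    - [[18.5, 10.3, -10], [0, 0, 0], 0.4]
    - [[0, 0, -35], [0, 0, 0], 0.4]
    - [[0, 0, -25], [0, 0, 0], 0.4]
    - [[0, 0, -8.5], [0, 0, 0], 0.4]
    - [[0, 0, 0], [0, 0, 0], 0.4]

```text
time: 8.3
tool_pos: [0.4237, -0.334, 0.0858]
ee_rot: [-3.073, -0.643, 0.001]
ft_force: [-0.1, -1.0, 0.0]
opening: 0.0373
grasp_force: 0.0
```

jog_arm:
  commands:
    - [[0, 0, 0], [0, 0, 0], 0]
    - [[0, 0, 0], [0, 0, 0], 0]
    - [[0, 0, 0], [0, 0, 0], 0]
    - [[0, 0, 0], [0, 0, 0], 0]
    - [[0, 0, 0], [0, 0, 0], 0]
  grip_force: 50

```text
time: 8.8
tool_pos: [0.4265, -0.3402, 0.0878]
ee_rot: [3.065, 0.639, 0.007]
ft_force: [2.3, -7.1, 0.4]
opening: 0.0113
grasp_force: 49.8
```

jog_arm:
  commands:
    - [[1, -2.5, 0], [0, 0, 0], 0]
    - [[1, -2.5, 2], [0, 0, 0], 0]
    - [[0, 0, 10], [0, 0, 0], 0]
    - [[0, 0, 15], [0, 0, 0], 0]
    - [[0, 0, 20], [0, 0, 0], 0]
    - [[0, 0, 20], [0, 0, 0], 0]
    - [[0, 0, 25], [0, 0, 0], 0]
    - [[0, 0, 20], [0, 0, 0], 0]
    - [[0, 0, 0], [0, 0, 0], 0]
    - [[0, 0, 0], [0, 0, 0], 0]

```text
time: 9.8
tool_pos: [0.4251, -0.3399, 0.1978]
ee_rot: [-3.074, -0.641, 0.001]
ft_force: [-0.3, -0.4, -1.2]
opening: 0.0119
grasp_force: 49.8
```

```bash
cat > clip.py <<'E'
from st import *
def go(name,zmin=None,pic=True):
    o=robot.get_obs(); Tt=tool(o)
    print(o["time"],o["tool_pos"]*1000 if hasattr(o["tool_pos"],'shape') else np.array(o["tool_pos"])*1000,o["opening"],o["ft_force"],"yaw",np.degrees(np.arctan2(*Tt[[1,0],0])))
    p,T=wrist(); M=np.array(p["mount"]); L=cloud(p,M)*1000  # tool frame
    for n in ["big_clip"]:
        for m in robot.masks_of(p,n)[:2]:
            v,u=np.nonzero(m["mask"]); w=L[m["mask"]]; w=w[np.isfinite(w[:,0])]
            print(m["conf"],len(w),"px",u.min(),u.max(),v.min(),v.max(),"tool med",np.median(w,0))
            for z0 in range(-5,85,6):
                s=w[(w[:,2]>=z0)&(w[:,2]<z0+6)]
                if len(s)>3: print("z",z0,len(s),"x %.1f %.1f %.1f"%tuple(np.percentile(s[:,0],[2,50,98])),"y %.1f %.1f %.1f"%tuple(np.percentile(s[:,1],[2,50,98])))
    np.savez("last.npz",im=p["image"],z=p["range_z"],M=M,T=T,Tt=Tt,fx=p["fx"],cx=p["cx"],cy=p["cy"]); 
    if pic: save(p,name)
    return p,T
if __name__=="__main__":
    import sys; go(sys.argv[1])
E
python3 clip.py w5
```

```text
9.8 [ 425.15 -339.89  197.82] 0.011863802833539749 [-0.28 -0.42 -1.18] yaw 23.542793667684233
0.65 2116 px 303 332 251 351 tool med [ 3.31 -0.87  0.55]
z -5 1106 x -12.3 -1.3 6.6 y -6.7 -0.9 4.6
z 1 415 x -14.3 7.8 10.1 y -6.8 -0.9 4.7
z 7 169 x 7.6 10.0 10.8 y -6.8 -0.9 4.9
z 13 47 x 7.7 9.4 10.1 y -6.2 -0.9 5.0
z 19 5 x 8.0 8.9 9.1 y -2.2 -0.4 0.9
z 37 88 x 0.0 2.0 4.0 y -3.4 -0.8 1.7
z 43 79 x 2.4 4.2 5.6 y -3.5 -0.8 1.8
z 49 36 x 3.6 5.1 5.6 y -3.5 -0.8 1.9
z 61 87 x 1.4 3.6 6.3 y -3.1 -0.3 2.0
z 67 59 x 4.3 6.7 8.3 y -3.1 -0.8 2.1
```

View pics/w5.png

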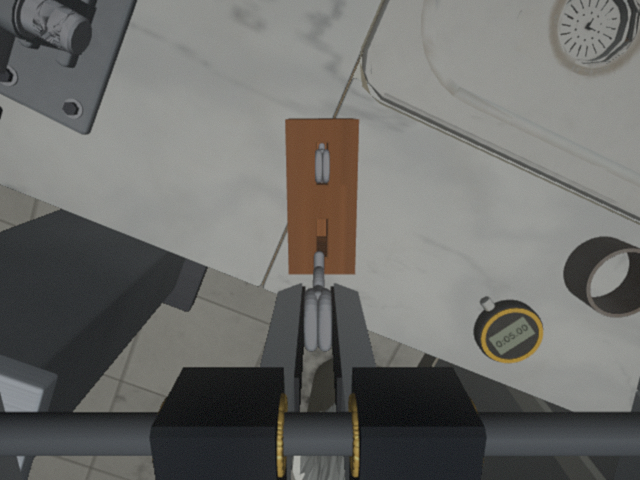

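jog_arm:
  commands:
    - [[0, 0, 0], [0, 0, 8.45], 0]
    - [[2, 12, 0], [0, 0, 8.45], 0]
    - [[2, 12, 0], [0, 0, 8.45], 0]
    - [[2, 12, 0], [0, 0, 8.45], 0]
    - [[2, 12, 0], [0, 0, 8.45], 0]
    - [[2, 12, 0], [0, 0, 8.45], 0]
    - [[2, 12, 0], [0, 0, 8.45], 0]
    - [[2, 12, 0], [0, 0, 8.45], 0]
    - [[2, 12, 0], [0, 0, 8.45], 0]
    - [[2, 12, 0], [0, 0, 8.45], 0]

```text
time: 10.9
tool_pos: [0.4429, -0.2316, 0.1964]
ee_rot: [-1.836, -2.545, -0.0]
ft_force: [0.5, -0.7, -1.1]
opening: 0.0118
grasp_force: 49.8
```

jog_arm:
  commands:
    - [[2, 12, 0], [0, 0, 8.45], 0]
    - [[3, 12, 0], [0, 0, 8.45], 0]
    - [[3, 12, 0], [0, 0, 8.45], 0]
    - [[3, 12, 0], [0, 0, 8.45], 0]
    - [[3, 12, 0], [0, 0, 8.45], 0]
    - [[3, 12, -5], [0, 0, 8.45], 0]
    - [[3, 12, -5], [0, 0, 8.45], 0]
    - [[2, 7, -5], [0, 0, 8.45], 0]
    - [[0, 0, 0], [0, 0, 0], 0]
    - [[0, 0, 0], [0, 0, 0], 0]

```text
time: 11.9
tool_pos: [0.4652, -0.1416, 0.1822]
ee_rot: [-0.124, -3.137, -0.001]
ft_force: [-0.2, -0.0, -0.4]
opening: 0.0114
grasp_force: 49.8
```

```bash
cat > pin.py <<'E'
from clip import *
ex=np.array([np.cos(np.radians(-4.4)),np.sin(np.radians(-4.4))]); ey=np.array([-ex[1],ex[0]])
def pin(p,T):
    V=cloud(p,T).reshape(-1,3)*1000; V=V[np.isfinite(V[:,0])]
    S=np.c_[V[:,:2]@ex-495.7,V[:,:2]@ey+70.2,V[:,2]]
    S=S[(abs(S[:,0])<20)&(S[:,1]>-55)&(S[:,1]<-8)&(S[:,2]>60)&(S[:,2]<97)]
    for y0 in range(-54,-8,3):
        s=S[(S[:,1]>=y0)&(S[:,1]<y0+3)]
        if len(s)>5: print(y0,len(s),"x %.1f %.1f"%tuple(np.percentile(s[:,0],[2,98])),"z98 %.1f"%np.percentile(s[:,2],98))
    s=S[(S[:,2]>66)&(S[:,1]<-20)]; print("ymin",np.percentile(s[:,1],[.3,1,2]))
if __name__=="__main__":
    import sys; p,T=go(sys.argv[1]); pin(p,T)
    save(p,sys.argv[1],p["image"])
E
python3 pin.py w6
```

```text
11.9 [ 465.16 -141.62  182.16] 0.011395283290327924 [-0.15 -0.01 -0.38] yaw 175.48585766585668
0.89 2083 px 303 331 251 350 tool med [4.15 0.89 0.36]
z -5 1090 x -11.2 -0.5 7.3 y -5.0 0.9 6.3
z 1 396 x -11.4 8.5 10.8 y -5.0 0.5 6.4
z 7 166 x 8.7 10.7 11.5 y -5.0 0.5 6.2
z 13 47 x 9.5 10.4 11.0 y -4.0 0.9 5.4
z 19 5 x 9.5 9.9 10.0 y -0.9 0.9 1.8
z 37 85 x 0.8 2.8 4.9 y -1.7 0.9 3.5
z 43 83 x 2.9 5.1 6.6 y -1.7 0.9 3.6
z 49 34 x 4.2 5.9 6.8 y -1.8 0.9 3.6
z 55 4 x 5.1 5.5 5.8 y -0.1 1.2 3.1
z 61 81 x 2.2 4.4 7.6 y -1.3 1.5 3.8
z 67 65 x 4.8 7.5 9.2 y -1.4 1.5 3.8
-48 69 x -11.9 -1.0 z98 88.4
-45 135 x -11.8 3.5 z98 88.1
-42 115 x -12.2 2.3 z98 88.6
-39 65 x -12.3 1.7 z98 88.8
-33 28 x -12.3 1.8 z98 88.8
-30 141 x -12.2 2.8 z98 88.7
-27 114 x -12.3 3.4 z98 88.6
-24 114 x -12.2 -1.0 z98 88.4
-21 134 x -14.0 -0.1 z98 89.0
-18 207 x -18.3 -1.1 z98 94.2
-15 205 x -18.4 0.1 z98 94.1
-12 202 x -18.4 1.4 z98 94.2
-9 85 x -18.6 3.5 z98 94.4
ymin [-46.99 -46.8  -46.74]
```

View pics/w6.png

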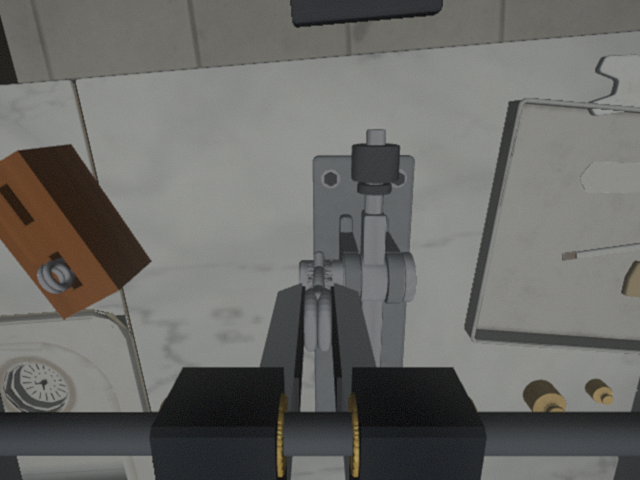

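```bash
python3 - <<'E'
from pin import *
A=[];B=[]
for i in range(4):
    o=robot.get_obs(); p,T=wrist(); M=np.array(p["mount"]); 
    if i in(0,3): print(M[:3,3]*1000,np.array(o["tool_pos"])*1000)
    L=cloud(p,M)*1000; V=cloud(p,T)*1000
    m=robot.masks_of(p,"big_clip")[0]["mask"]; A.append(L[m]); V=V[~cv2.dilate(m.astype(np.uint8),np.ones((3,3))).astype(bool)]; B.append(V[np.isfinite(V[:,0])])
w=np.vstack(A); w=w[np.isfinite(w[:,0])]
for a,b in [(-5,12),(36,52),(60,75)]:
    s=w[(w[:,2]>a)&(w[:,2]<b)]; print(a,b,"y",np.percentile(s[:,1],[1,5,95,99]),"x max",np.percentile(s[:,0],[99]),"zmax",s[:,2].max())
V=np.vstack(B); S=np.c_[V[:,:2]@ex-495.7,V[:,:2]@ey+70.2,V[:,2]]
S=S[(S[:,2]>60)&(S[:,2]<97)&(S[:,0]>-10)&(S[:,0]<-2)]
for y0 in np.arange(-50,-16,1.):
    r=[]
    for x0 in range(-10,-2,2):
        s=S[(S[:,1]>=y0)&(S[:,1]<y0+1)&(S[:,0]>=x0)&(S[:,0]<x0+2)]; r.append("%5.1f(%d)"%(np.median(s[:,2]),len(s)) if len(s)>1 else "  .")
    print(y0,*r)
E
```

```text
[  85.22    0.83 -158.25] [ 465.57 -142.11  182.74]
[  85.22    0.83 -158.25] [ 465.76 -142.06  183.13]
-5 12 y [-5.04 -4.55  5.91  6.38] x max [11.28] zmax 11.980996351782181
36 52 y [-1.71 -1.66  3.51  3.59] x max [6.59] zmax 51.92526836002262
60 75 y [-1.35 -1.34  3.8   3.83] x max [9.3] zmax 72.03825738471572
-50.0   .   .   .   .
-49.0   .   .   .   .
-48.0  81.8(2)  83.9(8)  84.9(5)  85.9(6)
-47.0  82.0(33)  85.0(20)  85.3(15)  86.6(20)
-46.0  83.8(22)  85.2(22)  86.8(25)  87.6(18)
-45.0  83.3(26)  85.5(22)  86.7(21)  87.4(16)
-44.0  84.0(21)  85.4(24)  86.9(19)  87.3(21)
-43.0  83.4(29)  85.2(25)  86.5(23)  87.1(22)
-42.0  83.9(19)  85.7(19)  86.2(15)  87.5(17)
-41.0  84.3(31)  85.6(25)  87.0(27)  87.5(20)
-40.0  83.9(16)  85.9(16)  86.8(17)  87.6(14)
-39.0  83.8(8)   .   .   .
-38.0   .   .   .   .
-37.0   .   .   .   .
-36.0   .   .   .   .
-35.0   .   .   .   .
-34.0   .   .   .   .
-33.0   .   .   .   .
-32.0   .   .   .   .
-31.0  81.6(6)  80.4(9)  86.3(23)  87.3(15)
-30.0  83.3(11)  85.9(25)  86.8(23)  87.4(21)
-29.0  84.0(27)  85.6(24)  86.7(19)  87.4(21)
-28.0  84.5(21)  86.3(20)  86.8(24)  87.5(22)
-27.0  83.9(26)  85.6(19)  87.1(22)  88.1(12)
-26.0  84.3(25)  85.8(27)  87.0(21)  87.6(21)
-25.0  84.2(21)  85.5(18)  86.5(15)  87.5(18)
-24.0  84.4(22)  85.7(27)  87.0(29)  88.0(24)
-23.0  83.6(21)  85.9(18)  87.0(15)  87.5(11)
-22.0  84.0(27)  85.8(31)  86.8(24)  87.4(28)
-21.0  84.0(19)  85.9(16)  87.1(13)  87.5(14)
-20.0  84.5(32)  85.7(28)  87.2(25)  87.5(25)
-19.0  83.9(33)  86.6(30)  87.8(24)  88.3(22)
-18.0  88.7(23)  90.2(18)  90.9(22)  91.5(20)
-17.0  91.3(27)  92.2(21)  92.8(20)  93.1(20)
```

jog_arm:
  commands:
    - [[-2.3, 0.6, -5], [0, 0, 0], 0]
    - [[0, 0, -5], [0, 0, 0], 0]
    - [[0, 0, -5], [0, 0, 0], 0]
    - [[0, 0, -2], [0, 0, 0], 0]
    - [[0, 0, 0], [0, 0, 0], 0]
    - [[0, 0, 0], [0, 0, 0], 0]

```text
time: 13.0
tool_pos: [0.4636, -0.1412, 0.1659]
ee_rot: [0.119, 3.139, 0.0]
ft_force: [-0.9, 0.1, -0.8]
opening: 0.0116
grasp_force: 49.8
```

jog_arm:
  commands:
    - [[0, 0, -1], [0, 0, 0], 0]
    - [[0, 0, -1], [0, 0, 0], 0]
    - [[0, 0, 0], [0, 0, 0], 0]

```text
time: 13.3
tool_pos: [0.4635, -0.1412, 0.1639]
ee_rot: [-0.119, -3.139, -0.0]
ft_force: [-1.0, 0.3, -0.1]
opening: 0.0119
grasp_force: 49.8
```

jog_arm:
  commands:
    - [[0, 0, -1], [0, 0, 0], 0]
    - [[0, 0, -1], [0, 0, 0], 0]
    - [[0, 0, 0], [0, 0, 0], 0]

```text
time: 13.6
tool_pos: [0.4634, -0.1412, 0.1618]
ee_rot: [-0.12, -3.139, -0.0]
ft_force: [-0.9, 0.3, -1.1]
opening: 0.012
grasp_force: 49.8
```

jog_arm:
  commands:
    - [[0, 0, -1], [0, 0, 0], 0]
    - [[0, 0, -0.5], [0, 0, 0], 0]
    - [[0, 0, 0], [0, 0, 0], 0]

```text
time: 13.9
tool_pos: [0.4634, -0.1412, 0.1604]
ee_rot: [-0.119, -3.139, -0.0]
ft_force: [0.2, -0.2, 1.1]
opening: 0.0117
grasp_force: 49.8
```

jog_arm:
  commands:
    - [[1, -0.1, 0], [0, 0, 0], 0]
    - [[0, 0, 0], [0, 0, 0], 0]
    - [[1, -0.1, 0], [0, 0, 0], 0]
    - [[0, 0, 0], [0, 0, 0], 0]

```text
time: 14.3
tool_pos: [0.4657, -0.1415, 0.1605]
ee_rot: [0.119, 3.139, 0.0]
ft_force: [0.5, -0.5, -0.1]
opening: 0.0114
grasp_force: 49.8
```

jog_arm:
  commands:
    - [[1, -0.1, 0], [0, 0, 0], 0]
    - [[0, 0, 0], [0, 0, 0], 0]

```text
time: 14.5
tool_pos: [0.4666, -0.1416, 0.1605]
ee_rot: [0.12, 3.139, 0.0]
ft_force: [0.2, -0.5, -0.5]
opening: 0.0121
grasp_force: 49.8
```

jog_arm:
  commands:
    - [[1, -0.1, 0], [0, 0, 0], 0]
    - [[0, 0, 0], [0, 0, 0], 0]

```text
time: 14.7
tool_pos: [0.4676, -0.1416, 0.1605]
ee_rot: [0.12, 3.139, 0.0]
ft_force: [-0.7, 0.1, -0.6]
opening: 0.0116
grasp_force: 49.8
```

```bash
python3 - <<'E'
from pin import *
p,T=go("x",pic=False); z=np.load("last.npz")
im=p["image"]
# leg tip projection guess
Mi=np.linalg.inv(np.array(p["mount"]))
for P in [(-.0137,.0013,.0778),(0.003,.0013,.075)]:
    c=Mi@np.array([*P,1]); print(c[0]/c[2]*p["fx"]+p["cx"],c[1]/c[2]*p["fy"]+p["cy"])
a=cv2.resize(im[225:345,260:400],(560,480),interpolation=cv2.INTER_CUBIC)
s=robot.capture("scene"); Pw=np.array([.487,-.143,.1,1]); c=np.linalg.inv(s["cam_to_world"])@Pw; u=int(c[0]/c[2]*s["fx"]+s["cx"]); v=int(c[1]/c[2]*s["fy"]+s["cy"]); print(u,v)
b=cv2.resize(s["image"][v-45:v+45,u-22:u+23],(240,480),interpolation=cv2.INTER_CUBIC)
save(p,"w7",np.hstack([a,b]))
E
```

```text
14.7 [ 467.59 -141.64  160.49] 0.011554881934732303 [-0.69  0.11 -0.64] yaw 175.63864470653263
0.66 2074 px 304 331 251 351 tool med [4.14 0.9  0.6 ]
z -5 1083 x -11.2 -0.4 7.0 y -5.0 0.5 6.3
z 1 426 x -13.1 8.5 10.8 y -5.0 0.9 6.4
z 7 164 x 8.9 10.7 11.5 y -5.0 0.9 6.2
z 13 48 x 9.4 10.4 11.0 y -4.5 0.9 5.8
z 19 5 x 9.5 9.9 9.9 y -0.5 -0.0 1.7
z 37 88 x 0.8 3.0 5.0 y -1.7 0.9 3.5
z 43 79 x 3.1 5.1 6.7 y -1.7 0.4 3.6
z 49 35 x 4.4 6.1 6.9 y -1.7 0.9 3.6
z 61 82 x 2.1 4.5 7.4 y -1.3 1.5 3.8
z 67 58 x 4.9 7.6 9.1 y -1.3 1.2 3.8
318.5867138142972 283.1873373341045
318.58731796128336 258.8303207433667
285 239
```

View pics/w7.png

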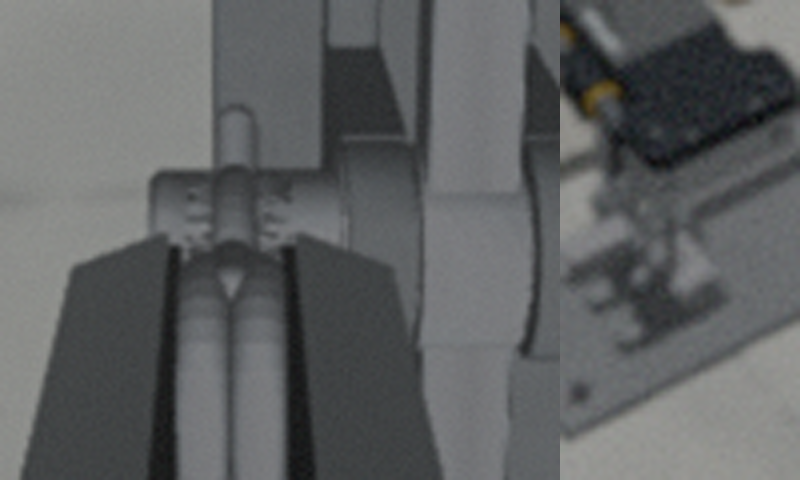

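```bash
cat > prof.py <<'E'
from pin import *
B=[];A=[]
for i in range(4):
    p,T=wrist(); V=cloud(p,T)*1000; L=cloud(p,np.array(p["mount"]))*1000
    m=robot.masks_of(p,"big_clip")[0]["mask"]; B.append(V[np.isfinite(V[...,0])])
    A.append(L[m])
A=np.vstack(A); A=A[A[:,2]>30]; print("deep bow z",[ (z0,np.round(np.median(A[(A[:,2]>=z0)&(A[:,2]<z0+2)][:,0]),1)) for z0 in range(36,76,2) if ((A[:,2]>=z0)&(A[:,2]<z0+2)).sum()>2])
V=np.vstack(B); S=np.c_[V[:,:2]@ex-495.7,V[:,:2]@ey+70.2,V[:,2]]
for y0 in np.arange(-42,-26,1.):
    r=[]
    for x0 in range(-14,10,2):
        s=S[(S[:,1]>=y0)&(S[:,1]<y0+1)&(S[:,0]>=x0)&(S[:,0]<x0+2)&(S[:,2]>60)&(S[:,2]<140)]; r.append("%5.1f"%np.median(s[:,2]) if len(s)>1 else "  .  ")
    print(y0,*r)
E
python3 prof.py
```

```text
Traceback (most recent call last):
  File "prof.py", line 5, in <module>
    m=robot.masks_of(p,"big_clip")[0]["mask"]; B.append(V[np.isfinite(V[...,0])])
      ~~~~~~~~~~~~~~~~~~~~~~~~~~~~^^^
IndexError: list index out of range
```

```bash
sed -i 's/    m=robot.*$/    ms=robot.masks_of(p,"big_clip"); B.append(V[np.isfinite(V[...,0])])/; s/    A.append(L\[m\])/    A+=[L[q["mask"]] for q in ms[:1]]/' prof.py; python3 prof.py
```

```text
deep bow z [(38, np.float64(2.1)), (40, np.float64(2.8)), (42, np.float64(4.2)), (44, np.float64(4.9)), (46, np.float64(5.7)), (48, np.float64(6.0)), (50, np.float64(6.1)), (52, np.float64(5.9)), (54, np.float64(5.8)), (56, np.float64(5.0)), (62, np.float64(3.5)), (64, np.float64(4.7)), (66, np.float64(6.4)), (68, np.float64(7.8)), (70, np.float64(8.7)), (72, np.float64(-14.2))]
-42.0  75.6  79.8  84.1  85.4  86.5  87.2   .     .     .     .     .     .  
-41.0  76.7  80.3  83.8  85.8  87.2  86.9   .     .     .     .     .     .  
-40.0  77.1  80.5  84.0  85.9  86.2   .     .     .     .     .     .     .  
-39.0  76.5  81.0  84.0  85.5  86.9   .     .     .     .     .     .     .  
-38.0  77.1  79.7  84.0  86.2  86.6   .     .     .     .     .     .     .  
-37.0   .     .     .     .     .     .     .     .     .     .     .     .  
-36.0   .     .     .     .     .     .     .     .     .     .     .     .  
-35.0   .     .     .     .     .     .     .     .     .     .     .     .  
-34.0   .     .     .     .     .     .     .     .     .     .     .     .  
-33.0   .     .     .     .     .     .     .     .     .     .     .     .  
-32.0   .     .     .     .     .     .     .     .     .     .     .     .  
-31.0  77.3  80.9  81.1  79.6  86.1  75.2  73.5   .     .     .     .     .  
-30.0  77.0  80.7  83.4  85.4  86.7  76.0   .     .     .     .     .     .  
-29.0  77.6  81.0  84.1  85.8  86.9  86.7   .     .     .     .     .     .  
-28.0  76.7  80.1  84.0  85.8  87.0  87.4   .     .     .     .     .     .  
-27.0  77.3  80.8  84.6  86.0  86.6  87.3   .     .     .     .     .     .
```

jog_arm:
  commands:
    - [[0, 0, 7], [0, 0, 0], 0]
    - [[0, 0, 7], [0, 0, 0], 0]
    - [[-2.4, 0.2, 0], [-0.12, -1.6, 0], 0]
    - [[-2.4, 0.2, 0], [-0.12, -1.6, 0], 0]
    - [[0, 0, 0], [0, 0, 0], 0]
    - [[0, 0, 0], [0, 0, 0], 0]
    - [[0, 0, 0], [0, 0, 0], 0]

```text
time: 16.35
tool_pos: [0.4632, -0.1414, 0.1749]
ee_rot: [0.117, 3.083, -0.004]
ft_force: [-0.2, 0.1, -0.4]
opening: 0.0117
grasp_force: 49.8
```

```bash
cat > tilt.py <<'E'
from pin import *
o=robot.get_obs(); tp=np.array(o["tool_pos"])*1000; Tt=tool(o); print(o["time"],tp,"ex,ey of TCP rel axis/cross",tp[:2]@ex-495.5,tp[:2]@ey+104.3,"toolz",Tt[:3,2],o["ft_force"])
A=[]
for i in range(3):
    p,T=wrist(); V=cloud(p,T)*1000
    A+=[V[q["mask"]] for q in robot.masks_of(p,"big_clip")[:1]]
A=np.vstack(A); A=A[np.isfinite(A[:,0])]; S=np.c_[A[:,:2]@ex-495.5,A[:,:2]@ey+104.3,A[:,2]]
print("front coil x (min)",[(z0,round(np.percentile(S[(S[:,2]>=z0)&(S[:,2]<z0+2)][:,0],3),1)) for z0 in range(80,190,2) if ((S[:,2]>=z0)&(S[:,2]<z0+2)).sum()>4])
for a,b in [(tp[2]-15,tp[2]+5),(tp[2]-55,tp[2]-35),(tp[2]-75,tp[2]-58)]:
    s=S[(S[:,2]>a)&(S[:,2]<b)]; print("y",np.percentile(s[:,1],[1,99]).mean())
E
python3 tilt.py
```

```text
16.35 [ 463.22 -141.41  174.86] ex,ey of TCP rel axis/cross -22.79414639486174 -1.1536522670428155 toolz [ 0.06 -0.   -1.  ] [-0.15  0.15 -0.4 ]
front coil x (min) [(102, np.float64(-28.3)), (104, np.float64(-28.2)), (106, np.float64(-27.9)), (108, np.float64(-26.7)), (110, np.float64(-24.4)), (112, np.float64(-23.3)), (118, np.float64(-26.0)), (120, np.float64(-26.4)), (122, np.float64(-26.8)), (124, np.float64(-27.0)), (126, np.float64(-26.8)), (128, np.float64(-26.4)), (130, np.float64(-25.8)), (132, np.float64(-25.0)), (134, np.float64(-24.6)), (136, np.float64(-24.2)), (154, np.float64(-32.3)), (156, np.float64(-32.7)), (158, np.float64(-32.9)), (160, np.float64(-33.4)), (162, np.float64(-33.8)), (164, np.float64(-33.9)), (166, np.float64(-33.7)), (168, np.float64(-33.3)), (170, np.float64(-32.5)), (172, np.float64(-31.7)), (174, np.float64(-29.9)), (176, np.float64(-27.3)), (178, np.float64(-24.9))]
y -0.3997610491636898
y -0.16780523799425318
y 0.1275849463214047
```

jog_arm:
  commands:
    - [[0, 0, -4], [0, 0, 0], 0]
    - [[0, 0, -4], [0, 0, 0], 0]
    - [[0, 0, -2], [0, 0, 0], 0]
    - [[0, 0, -1], [0, 0, 0], 0]
    - [[0, 0, -1], [0, 0, 0], 0]
    - [[0, 0, 0], [0, 0, 0], 0]

```text
time: 17.25
tool_pos: [0.4626, -0.1412, 0.1624]
ee_rot: [0.117, 3.084, -0.003]
ft_force: [0.2, -0.3, -0.8]
opening: 0.0117
grasp_force: 49.8
```

jog_arm:
  commands:
    - [[0, 0, -1], [0, 0, 0], 0]
    - [[0, 0, -1], [0, 0, 0], 0]
    - [[0, 0, 0], [0, 0, 0], 0]

```text
time: 17.55
tool_pos: [0.4626, -0.1412, 0.1604]
ee_rot: [0.117, 3.084, -0.003]
ft_force: [0.3, 0.1, -0.2]
opening: 0.0116
grasp_force: 49.8
```

jog_arm:
  commands:
    - [[0, 0, -1], [0, 0, 0], 0]
    - [[0, 0, -1], [0, 0, 0], 0]
    - [[0, 0, 0], [0, 0, 0], 0]

```text
time: 17.85
tool_pos: [0.4626, -0.1412, 0.1583]
ee_rot: [0.117, 3.084, -0.003]
ft_force: [0.7, -0.4, -0.7]
opening: 0.0116
grasp_force: 49.8
```

jog_arm:
  commands:
    - [[1, -0.1, 0.2], [0, 0, 0], 0]
    - [[1, -0.1, 0.2], [0, 0, 0], 0]
    - [[0, 0, 0], [0, 0, 0], 0]

```text
time: 18.15
tool_pos: [0.4648, -0.1415, 0.1589]
ee_rot: [0.117, 3.083, -0.003]
ft_force: [0.8, -0.1, -0.7]
opening: 0.0113
grasp_force: 49.8
```

jog_arm:
  commands:
    - [[1, -0.1, 0.4], [0, 0, 0], 0]
    - [[0, 0, 0], [0, 0, 0], 0]

```text
time: 18.35
tool_pos: [0.4655, -0.1413, 0.1592]
ee_rot: [0.117, 3.084, -0.002]
ft_force: [-1.1, -0.2, -1.3]
opening: 0.0116
grasp_force: 49.8
```

jog_arm:
  commands:
    - [[1, -0.1, 0.4], [0, 0, 0], 0]
    - [[0, 0, 0], [0, 0, 0], 0]

```text
time: 18.55
tool_pos: [0.4662, -0.1413, 0.1595]
ee_rot: [0.117, 3.085, -0.002]
ft_force: [-0.9, 0.3, -1.0]
opening: 0.0116
grasp_force: 49.8
```

jog_arm:
  commands:
    - [[1, -0.1, 0.3], [0, 0, 0], 0]
    - [[0, 0, 0], [0, 0, 0], 0]

```text
time: 18.75
tool_pos: [0.4669, -0.1413, 0.1596]
ee_rot: [0.117, 3.085, -0.002]
ft_force: [-2.4, 1.6, -1.4]
opening: 0.0115
grasp_force: 49.8
```

```bash
python3 tilt.py; python3 prof.py
```

```text
18.75 [ 466.9  -141.34  159.64] ex,ey of TCP rel axis/cross -19.133408323117806 -0.8033111844481766 toolz [ 0.05 -0.   -1.  ] [-2.36  1.62 -1.35]
front coil x (min) [(86, np.float64(-24.1)), (88, np.float64(-24.6)), (90, np.float64(-24.6)), (92, np.float64(-23.4)), (94, np.float64(-21.7)), (96, np.float64(-20.1)), (104, np.float64(-22.7)), (106, np.float64(-23.0)), (108, np.float64(-23.2)), (110, np.float64(-23.3)), (112, np.float64(-23.2)), (114, np.float64(-22.5)), (116, np.float64(-22.1)), (118, np.float64(-21.2)), (120, np.float64(-20.5)), (138, np.float64(-28.0)), (140, np.float64(-28.5)), (142, np.float64(-28.9)), (144, np.float64(-29.3)), (146, np.float64(-29.8)), (148, np.float64(-30.1)), (150, np.float64(-30.1)), (152, np.float64(-29.8)), (154, np.float64(-29.4)), (156, np.float64(-28.4)), (158, np.float64(-27.1)), (160, np.float64(-25.1)), (162, np.float64(-22.3)), (164, np.float64(-27.3)), (166, np.float64(-26.5)), (168, np.float64(-21.5))]
y -0.1803698171173731
y 0.08650678462625638
y 1.3255514690662038
deep bow z [(38, np.float64(2.2)), (40, np.float64(3.1)), (42, np.flo
[... 884 characters left out ...]

-35.0   .     .     .     .     .     .     .     .     .     .     .     .  
-34.0   .     .     .     .     .     .     .     .     .     .     .     .  
-33.0   .     .     .     .     .     .     .     .     .     .     .     .  
-32.0   .     .     .     .     .     .     .     .     .     .     .     .  
-31.0  76.3  79.9  81.4  79.9  86.5  87.1  87.0  71.7   .     .     .     .  
-30.0  76.2  80.0  83.5  84.9  87.1  87.1  87.9   .     .     .     .     .  
-29.0  77.8  80.7  83.8  85.7  86.6  87.7  87.7   .     .     .     .     .  
-28.0  76.7  79.9  83.7  85.6  87.0  87.6  87.6  88.2   .     .     .     .  
-27.0  76.4  80.4  84.2  85.7  86.9  87.7  88.0  88.0   .     .     .     .
```

jog_arm:
  commands:
    - [[1, 0.1, 0.2], [0, 0, 0], 0]
    - [[0, 0, 0], [0, 0, 0], 0]

```text
time: 19.65
tool_pos: [0.4687, -0.1416, 0.1602]
ee_rot: [0.117, 3.084, -0.003]
ft_force: [-4.6, 1.4, -0.5]
opening: 0.0116
grasp_force: 49.9
```

jog_arm:
  commands:
    - [[1, 0, 0.2], [0, 0, 0], 0]
    - [[0, 0, 0], [0, 0, 0], 0]

```text
time: 19.85
tool_pos: [0.4697, -0.1414, 0.1603]
ee_rot: [0.117, 3.084, -0.002]
ft_force: [-4.1, 2.2, -1.8]
opening: 0.0119
grasp_force: 49.9
```

```bash
python3 tilt.py; python3 prof.py|grep -E "^-3[0128]"
```

```text
19.85 [ 469.66 -141.44  160.25] ex,ey of TCP rel axis/cross -16.36850290899872 -0.6915048299338338 toolz [ 0.06 -0.   -1.  ] [-4.09  2.24 -1.75]
front coil x (min) [(82, np.float64(-10.8)), (84, np.float64(-8.9)), (86, np.float64(-7.2)), (88, np.float64(-21.9)), (90, np.float64(-22.2)), (92, np.float64(-21.3)), (94, np.float64(-19.9)), (96, np.float64(-18.3)), (104, np.float64(-19.8)), (106, np.float64(-20.2)), (108, np.float64(-20.6)), (110, np.float64(-20.5)), (112, np.float64(-20.5)), (114, np.float64(-20.1)), (116, np.float64(-19.5)), (118, np.float64(-18.9)), (120, np.float64(-18.1)), (140, np.float64(-25.8)), (142, np.float64(-26.1)), (144, np.float64(-26.4)), (146, np.float64(-26.8)), (148, np.float64(-27.3)), (150, np.float64(-27.3)), (152, np.float64(-27.2)), (154, np.float64(-26.8)), (156, np.float64(-26.1)), (158, np.float64(-24.8)), (160, np.float64(-22.8)), (162, np.float64(-20.2)), (164, np.float64(-18.1)), (166, np.float64(-25.3)), (168, np.float64(-21.6)), (170, np.float64(-17.5)), (176, np.float64(-24.6)), (178, np.float64(-24.7))]
y -0.009404604850761444
y 0.25103607656881954
y -0.924031171050161
-38.0  77.0  79.9  84.2  86.2  86.7  87.4  88.4  88.0  87.1   .     .     .  
-32.0   .     .     .     .     .     .     .     .     .     .     .     .  
-31.0  78.0  80.1  84.1  81.9  78.1  87.8  87.7  87.8  87.2   .     .     .  
-30.0  78.0  80.5  83.9  85.4  86.4  87.6  87.9  88.0  87.2  67.3   .     .
```

jog_arm:
  commands:
    - [[1, -0.1, 0.1], [0, 0, 0], 0]
    - [[1, 0, 0.1], [0, 0, 0], 0]
    - [[0, 0, 0], [0, 0, 0], 0]

```text
time: 20.85
tool_pos: [0.4713, -0.1415, 0.1604]
ee_rot: [0.117, 3.084, -0.002]
ft_force: [-4.4, 1.5, -1.0]
opening: 0.0113
grasp_force: 49.9
```

jog_arm:
  commands:
    - [[1, -0.1, 0], [0, 0, 0], 0]
    - [[1, 0, 0], [0, 0, 0], 0]
    - [[0, 0, 0], [0, 0, 0], 0]

```text
time: 21.15
tool_pos: [0.4731, -0.1418, 0.1602]
ee_rot: [0.117, 3.085, -0.003]
ft_force: [-4.7, 1.5, -2.7]
opening: 0.0118
grasp_force: 49.9
```

```bash
cat > roll.py <<'E'
from pin import *
o=robot.get_obs(); tp=np.array(o["tool_pos"])*1000; print(o["time"],tp,"TCP rel",tp[:2]@ex-495.5,tp[:2]@ey+104.3,o["ft_force"])
B=[];A=[]
for i in range(6):
    p,T=wrist(); V=cloud(p,T)*1000; B.append(V[np.isfinite(V[...,0])])
    if i==5: A=[V[q["mask"]] for q in robot.masks_of(p,"big_clip")[:1]]
f=lambda V:np.c_[V[:,:2]@ex-495.5,V[:,:2]@ey+70.2,V[:,2]]
S=f(np.vstack(B)); S=S[(S[:,2]>60)&(S[:,2]<93)]
print("x bins",list(range(-12,12)))
for y0 in [-40,-39,-38.5,-38,-31.5,-31,-30.5,-30]:
    print(y0,*["%5.1f"%np.median(s) if len(s)>1 else "  .  " for x0 in range(-12,12) for s in [S[(S[:,1]>=y0)&(S[:,1]<y0+.5)&(abs(S[:,0]-x0-.5)<.5)][:,2]]])
if A:
    C=f(A[0]); z=tp[2]
    c=C[(C[:,2]>z-16)&(C[:,2]<z-4)]; b=C[(C[:,2]>z-54)&(C[:,2]<z-44)]
    print("leg via coil %.1f, via belly %.1f"%(np.percentile(c[:,0],2)+25,np.percentile(b[:,0],4)+18),"y coil %.2f belly %.2f"%(np.percentile(c[:,1],[1,99]).mean()+34.1,np.percentile(b[:,1],[1,99]).mean()+34.1))
E
python3 roll.py
```

```text
21.15 [ 473.05 -141.78  160.2 ] TCP rel -12.963173584769152 -0.7728818346194828 [-4.73  1.55 -2.69]
x bins [-12, -11, -10, -9, -8, -7, -6, -5, -4, -3, -2, -1, 0, 1, 2, 3, 4, 5, 6, 7, 8, 9, 10, 11]
-40  79.9  80.5  82.8  83.5  85.3  85.8  86.8  86.9  87.8  87.7  87.5  87.9  88.0  87.9  87.6  87.9  87.4  86.4  85.9   .     .     .     .     .  
-39  77.8  81.7  83.4  84.5  85.0  86.0  86.6  86.8  87.1  87.7  87.9  88.1  87.8  87.6  87.4  87.2  87.1  86.7  85.8   .     .     .     .     .  
-38.5  77.2  81.2  82.9  84.3  85.2  85.8  86.1  86.8  87.5  87.8  88.0  87.9  87.8  88.2  87.4  87.5  87.0  86.7  86.0   .     .     .     .     .  
-38  77.6  81.1  83.2  83.5  84.3   .     .     .     .    86.6  86.9   .    87.3  87.9  87.6  87.6  87.2  86.4  85.8   .     .     .     .     .  
-31.5   .     .     .     .     .     .     .     .     .     .     .     .     .     .     .     .     .     .     .     .     .     .     .     .  
-31  72.5   .     .     .     .     .     .     .     .     .     .     .     .     .     .     .     .     .     .     .     .     .     .     .  
-30.5  77.4  81.1  83.6  84.3  85.4  85.9  86.7  86.9  86.9   .     .     .     .    85.1  80.8  87.2  87.3  86.5  86.0   .     .     .     .     .  
-30  77.6  81.5  83.5  84.2  85.3  85.9  86.5  87.2  87.5  87.0   .     .     .    83.8  87.3  87.4  87.2  86.7  86.2   .     .     .     .     .  
leg via coil 1.0, via belly 0.8 y coil -0.10 belly 0.15
```

jog_arm:
  commands:
    - [[-0.8, 0.2, 0], [0, 0, 0], 0]
    - [[-0.6, 0.1, 0], [0, 0, 0], 0]
    - [[0, 0, 0], [0, 0, 0], 0]
    - [[0, 0, 0], [0, 0, 0], 0]

```text
time: 21.9
tool_pos: [0.4726, -0.1417, 0.1608]
ee_rot: [0.117, 3.083, -0.004]
ft_force: [-3.7, 0.8, -1.7]
opening: 0.0117
grasp_force: 49.9
```

```bash
python3 roll.py
```

```text
21.9 [ 472.61 -141.73  160.83] TCP rel -13.404888337319392 -0.7506292804258266 [-3.7   0.77 -1.71]
x bins [-12, -11, -10, -9, -8, -7, -6, -5, -4, -3, -2, -1, 0, 1, 2, 3, 4, 5, 6, 7, 8, 9, 10, 11]
-40  80.1  81.4  83.3  84.2  84.8  85.9  86.6  87.3  87.5  88.0  87.9  87.9  87.7  87.6  87.3  87.9  87.2  86.9  86.1   .     .     .     .     .  
-39  77.5  81.1  83.5  84.2  84.8  85.7  86.4  86.9  87.4  87.7  87.6  87.9  87.8  88.2  87.4  87.2  87.0  86.6  86.2   .     .     .     .     .  
-38.5  78.7  81.2  83.3  84.3  85.2  85.9  86.4  86.8  87.4  87.4  87.9  88.2  87.7  88.2  87.8  87.1  87.6  87.2  85.8   .     .     .     .     .  
-38  78.7  81.3  82.6  84.0  84.8  85.5  85.9  86.1  86.4  86.8  87.9  87.6  87.4  87.7  87.5  86.9  87.4  86.7  86.0   .     .     .     .     .  
-31.5   .     .     .     .     .     .     .     .     .     .     .     .     .     .     .     .     .     .     .     .     .     .     .     .  
-31  74.1   .     .     .     .     .     .     .     .     .     .     .     .     .     .     .     .     .     .     .     .     .     .     .  
-30.5  77.8  81.3  83.1  84.2  85.1  86.0  86.5  87.1  87.2   .     .     .     .    86.1  81.9  87.4  87.5  86.4  86.2   .     .     .     .     .  
-30  77.8  81.4  83.2  84.2  85.3  86.2  86.9  87.0  87.6  86.8   .     .     .    83.6  87.4  87.4  87.4  86.7  86.3   .     .     .     .     .  
leg via coil 0.6, via belly 0.6 y coil -0.27 belly 0.17
```

jog_arm:
  commands:
    - [[-0.6, 0.1, 0], [0, 0, 0], 0]
    - [[-0.4, 0, 0], [0, 0, 0], 0]
    - [[0, 0, 0], [0, 0, 0], 0]
    - [[0, 0, 0], [0, 0, 0], 0]

```text
time: 22.65
tool_pos: [0.472, -0.1417, 0.1609]
ee_rot: [0.118, 3.082, -0.004]
ft_force: [-2.0, 1.2, -1.3]
opening: 0.0114
grasp_force: 49.9
```

jog_arm:
  commands:
    - [[-0.4, 0.1, 0], [0, 0, 0], 0]
    - [[0, 0, -1], [0, 0, 0], 0]
    - [[0, 0, -1], [0, 0, 0], 0]
    - [[0, 0, 0], [0, 0, 0], 0]

```text
time: 23.05
tool_pos: [0.4716, -0.1416, 0.1588]
ee_rot: [0.117, 3.082, -0.004]
ft_force: [0.5, -0.1, -0.7]
opening: 0.0115
grasp_force: 49.9
```

jog_arm:
  commands:
    - [[0, 0, -1], [0, 0, 0], 0]
    - [[0, 0, -1], [0, 0, 0], 0]
    - [[0, 0, 0], [0, 0, 0], 0]

```text
time: 23.35
tool_pos: [0.4711, -0.1414, 0.1565]
ee_rot: [0.117, 3.083, -0.003]
ft_force: [-0.9, 0.1, -0.7]
opening: 0.0114
grasp_force: 49.9
```

jog_arm:
  commands:
    - [[0, 0, -1], [0, 0, 0], 0]
    - [[0, 0, -1], [0, 0, 0], 0]
    - [[0, 0, -1], [0, 0, 0], 0]
    - [[0, 0, 0], [0, 0, 0], 0]

```text
time: 23.75
tool_pos: [0.4708, -0.1413, 0.1534]
ee_rot: [0.117, 3.084, -0.003]
ft_force: [0.3, -0.2, -1.5]
opening: 0.0121
grasp_force: 49.9
```

```bash
python3 roll.py | grep -v "^-3[89]\|^-40"
```

```text
23.75 [ 470.77 -141.28  153.42] TCP rel -15.274002997616321 -0.4483258893232005 [ 0.27 -0.25 -1.52]
x bins [-12, -11, -10, -9, -8, -7, -6, -5, -4, -3, -2, -1, 0, 1, 2, 3, 4, 5, 6, 7, 8, 9, 10, 11]
-31.5   .     .     .     .     .     .     .     .     .     .     .     .     .     .     .     .     .     .     .     .     .     .     .     .  
-31   .     .     .     .     .     .     .     .     .     .     .     .     .     .     .     .     .     .     .     .     .     .     .     .  
-30.5  78.5  81.7  82.8  83.9  85.2  86.5  86.9  87.2  87.5  86.1   .     .     .    83.5  81.5   .     .     .     .     .     .     .     .     .  
-30  81.2  81.7  83.8  84.3  85.4  86.0  86.6  86.7  87.6  87.6  87.0   .    86.5  84.3  77.7   .     .     .     .     .     .     .     .     .  
leg via coil -1.0, via belly -0.9 y coil 0.05 belly 0.17
```

jog_arm:
  commands:
    - [[0.5, -0.1, 0], [0, 0, 0], 0]
    - [[0.4, 0, 0], [0, 0, 0], 0]
    - [[0, 0, -1], [0, 0, 0], 0]
    - [[0, 0, -1], [0, 0, 0], 0]
    - [[0, 0, 0], [0, 0, 0], 0]

```text
time: 24.6
tool_pos: [0.4717, -0.1414, 0.1514]
ee_rot: [0.117, 3.084, -0.003]
ft_force: [0.1, -0.2, -1.7]
opening: 0.0119
grasp_force: 49.9
```

jog_arm:
  commands:
    - [[0, 0, -1], [0, 0, 0], 0]
    - [[0, 0, -1], [0, 0, 0], 0]
    - [[0, 0, -1], [0, 0, 0], 0]
    - [[0, 0, 0], [0, 0, 0], 0]

```text
time: 25.0
tool_pos: [0.4712, -0.1413, 0.1485]
ee_rot: [0.117, 3.085, -0.003]
ft_force: [-2.3, 0.9, 0.9]
opening: 0.0116
grasp_force: 49.9
```

```bash
python3 roll.py | grep -v "^-3[89]\|^-40"
```

```text
25.0 [ 471.19 -141.31  148.45] TCP rel -14.8563638349587 -0.44806974433309676 [-2.3   0.87  0.86]
x bins [-12, -11, -10, -9, -8, -7, -6, -5, -4, -3, -2, -1, 0, 1, 2, 3, 4, 5, 6, 7, 8, 9, 10, 11]
-31.5   .     .     .     .     .     .     .     .     .     .     .     .     .     .     .     .     .     .     .     .     .     .     .     .  
-31   .     .     .     .     .     .     .     .     .     .     .     .     .     .     .     .     .     .     .     .     .     .     .     .  
-30.5  78.0  81.2  83.1  84.8  85.4  85.8  86.6  86.6  86.9   .     .     .     .     .    77.6   .     .     .     .     .     .     .     .     .  
-30  78.5  80.9  82.9  84.7  85.1  85.9  86.7  86.9  87.3  87.3   .     .     .     .    76.3   .     .     .     .     .     .     .     .     .  
leg via coil -0.7, via belly -0.7 y coil 0.31 belly 0.48
```

jog_arm:
  commands:
    - [[0.5, -0.2, -1], [0, 0, 0], 0]
    - [[0, 0, -1], [0, 0, 0], 0]
    - [[0, 0, -1], [0, 0, 0], 0]
    - [[0, 0, 0], [0, 0, 0], 0]

```text
time: 25.75
tool_pos: [0.4712, -0.1414, 0.1459]
ee_rot: [0.117, 3.085, -0.003]
ft_force: [-5.7, 0.3, 4.8]
opening: 0.0119
grasp_force: 49.9
```

jog_arm:
  commands:
    - [[0.2, 0, -1], [0, 0, 0], 0]
    - [[0, 0, -1], [0, 0, 0], 0]
    - [[0, 0, 0], [0, 0, 0], 0]

```text
time: 26.05
tool_pos: [0.4714, -0.1414, 0.144]
ee_rot: [0.117, 3.086, -0.003]
ft_force: [-5.9, 0.3, 6.7]
opening: 0.0113
grasp_force: 49.9
```

```bash
python3 roll.py | grep -v "^-3\|^-40"
```

```text
26.05 [ 471.36 -141.36  144.01] TCP rel -14.683611942608763 -0.4860431928916711 [-5.85  0.26  6.68]
x bins [-12, -11, -10, -9, -8, -7, -6, -5, -4, -3, -2, -1, 0, 1, 2, 3, 4, 5, 6, 7, 8, 9, 10, 11]
leg via coil -0.6, via belly -2.0 y coil 0.28 belly 0.45
```

jog_arm:
  commands:
    - [[0.5, -0.2, -1], [0, 0, 0], 0]
    - [[0.2, 0, -1], [0, 0, 0], 0]
    - [[0, 0, -1], [0, 0, 0], 0]
    - [[0, 0, 0], [0, 0, 0], 0]

```text
time: 26.8
tool_pos: [0.4713, -0.1414, 0.1403]
ee_rot: [0.117, 3.087, -0.002]
ft_force: [-5.3, 0.1, 3.7]
opening: 0.0115
grasp_force: 49.9
```

jog_arm:
  commands:
    - [[0.2, 0, -1], [0, 0, 0], 0]
    - [[0, 0, -1], [0, 0, 0], 0]
    - [[0, 0, 0], [0, 0, 0], 0]

```text
time: 27.1
tool_pos: [0.4714, -0.1412, 0.1385]
ee_rot: [0.117, 3.088, -0.002]
ft_force: [-6.0, 1.3, 5.1]
opening: 0.0116
grasp_force: 49.9
```

jog_arm:
  commands:
    - [[0, 0, -1], [0, 0, 0], 0]
    - [[0, 0, -1], [0, 0, 0], 0]
    - [[0, 0, 0], [0, 0, 0], 0]

```text
time: 27.4
tool_pos: [0.4712, -0.1412, 0.1359]
ee_rot: [0.117, 3.088, -0.002]
ft_force: [-4.5, -0.5, -0.5]
opening: 0.0118
grasp_force: 49.9
```

jog_arm:
  commands:
    - [[0, 0, -1], [0, 0, 0], 0]
    - [[0, 0, -1], [0, 0, 0], 0]
    - [[0, 0, 0], [0, 0, 0], 0]

```text
time: 27.7
tool_pos: [0.4712, -0.1412, 0.1336]
ee_rot: [0.117, 3.088, -0.001]
ft_force: [-4.4, -0.1, -2.5]
opening: 0.0119
grasp_force: 49.9
```

```bash
python3 roll.py | grep -v "^-3\|^-40"
```

```text
27.7 [ 471.16 -141.18  133.57] TCP rel -14.89796837422739 -0.3137919486442371 [-4.41 -0.14 -2.54]
x bins [-12, -11, -10, -9, -8, -7, -6, -5, -4, -3, -2, -1, 0, 1, 2, 3, 4, 5, 6, 7, 8, 9, 10, 11]
```

jog_arm:
  commands:
    - [[-0.6, 0, -1], [0, 0, 0], 0]
    - [[-0.4, 0, -1], [0, 0, 0], 0]
    - [[0, 0, -1], [0, 0, 0], 0]
    - [[0, 0, 0], [0, 0, 0], 0]

```text
time: 28.45
tool_pos: [0.4711, -0.1412, 0.131]
ee_rot: [0.117, 3.086, -0.001]
ft_force: [-4.7, 0.4, -0.1]
opening: 0.0119
grasp_force: 49.9
```

jog_arm:
  commands:
    - [[0, 0, -1], [0, 0, 0], 0]
    - [[0, 0, -1], [0, 0, 0], 0]
    - [[0, 0, -1], [0, 0, 0], 0]
    - [[0, 0, 0], [0, 0, 0], 0]

```text
time: 28.85
tool_pos: [0.4718, -0.1415, 0.1279]
ee_rot: [0.118, 3.085, -0.002]
ft_force: [-3.9, 0.1, -5.0]
opening: 0.0116
grasp_force: 49.9
```

jog_arm:
  commands:
    - [[0, 0, -1], [0, 0, 0], 0]
    - [[0, 0, -1], [0, 0, 0], 0]
    - [[0, 0, 0], [0, 0, 0], 0]

```text
time: 29.15
tool_pos: [0.4725, -0.1418, 0.1266]
ee_rot: [0.117, 3.083, -0.003]
ft_force: [-4.5, -0.0, -3.1]
opening: 0.0116
grasp_force: 49.9
```

jog_arm:
  commands:
    - [[0, 0, -0.7], [0, 0, 0], 0]
    - [[0, 0, 0], [0, 0, 0], 0]

```text
time: 29.35
tool_pos: [0.4726, -0.1419, 0.1262]
ee_rot: [0.117, 3.083, -0.003]
ft_force: [-5.1, 0.4, -0.4]
opening: 0.0117
grasp_force: 49.9
```

jog_arm:
  commands:
    - [[0, 0, -0.7], [0, 0, 0], 0]
    - [[0, 0, 0], [0, 0, 0], 0]

```text
time: 29.55
tool_pos: [0.4726, -0.1419, 0.1257]
ee_rot: [0.117, 3.083, -0.003]
ft_force: [-5.3, 1.5, 2.7]
opening: 0.0114
grasp_force: 49.9
```

jog_arm:
  commands:
    - [[-0.6, 0, 0], [0, 0, 0], 0]
    - [[0, 0, 0], [0, 0, 0], 0]
    - [[0, 0, 0], [0, 0, 0], 0.35]
    - [[0, 0, 0], [0, 0, 0], 0.35]
    - [[0, 0, 0], [0, 0, 0], 0.35]
    - [[0, 0, 0], [0, 0, 0], 0.35]

```text
time: 30.15
tool_pos: [0.4727, -0.1422, 0.1255]
ee_rot: [0.118, 3.082, -0.004]
ft_force: [-0.5, 0.0, -0.2]
opening: 0.0328
grasp_force: 0.0
```

jog_arm:
  commands:
    - [[0, 0, 10], [0, 0, 0], 0.35]
    - [[0, 0, 20], [0, 0, 0], 0.35]
    - [[0, 0, 20], [0, 0, 0], 0.35]
    - [[-25, 0, 20], [0, 0, 0], 0.35]
    - [[-25, 0, 0], [0, 0, 0], 0.35]
    - [[0, 0, 0], [0, 0, 0], 0.35]
    - [[0, 0, 0], [0, 0, 0], 0.35]

```text
time: 30.85
tool_pos: [0.4224, -0.1421, 0.196]
ee_rot: [0.118, 3.081, -0.004]
ft_force: [0.4, -0.1, 0.9]
opening: 0.0327
grasp_force: 0.0
```

```bash
python3 - <<'E'
from pin import *
o=robot.get_obs(); print(o["time"],o["tool_pos"],o["ft_force"],o["opening"])
out=[]
for i in range(3):
    p,T=wrist(); V=cloud(p,T)*1000
    ms=robot.masks_of(p,"big_clip")
    if ms:
        w=V[ms[0]["mask"]]; w=w[np.isfinite(w[:,0])]; S=np.c_[w[:,:2]@ex-495.5,w[:,:2]@ey+104.3,w[:,2]]; print(ms[0]["conf"],len(S),np.percentile(S,[1,50,99],axis=0))
    for m in robot.masks_of(p,"pin_head")[:1]:
        w=V[m["mask"]]; w=w[np.isfinite(w[:,0])]; print("head y max",np.nanpercentile(w[:,:2]@ey+69.3,99))
c=np.linalg.inv(T)@np.array([.487,-.143,.1,1]); u=int(c[0]/c[2]*p["fx"]+p["cx"]); v=int(c[1]/c[2]*p["fy"]+p["cy"]); u=np.clip(u,80,560);v=np.clip(v,60,420)
save(p,"w9",cv2.resize(p["image"][v-60:v+60,u-80:u+80],(800,600),interpolation=cv2.INTER_CUBIC))
E
```

```text
30.85 [ 0.42 -0.14  0.2 ] [ 0.42 -0.05  0.93] 0.032659273924444156
0.81 1022 [[-27.66  -6.57  54.04]
 [-18.53  -0.37 122.45]
 [ -4.14   5.82 128.01]]
head y max 49.63617151686058
0.96 1050 [[-27.76  -6.4   11.05]
 [-18.2   -0.75 122.  ]
 [ 19.41   5.48 128.19]]
head y max 44.67533309523553
0.93 962 [[-27.73  -6.25  55.21]
 [-18.78  -0.62 123.04]
 [ -5.22   5.58 128.02]]
head y max 26.97702341067374
```

View pics/w9.png

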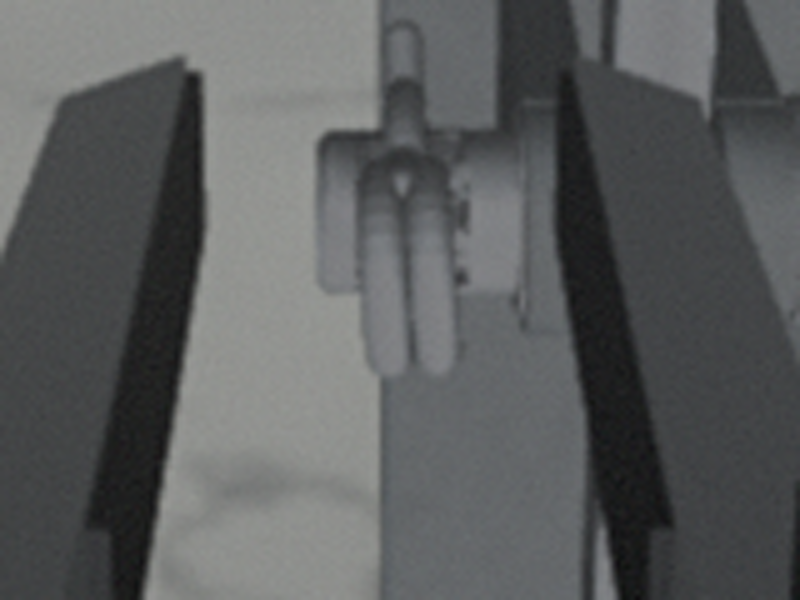

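```bash
python3 -c "
from rig import robot
print(robot.finish_job())"
```

```text
the job is handed in; nothing more can be done
None
```

The pin is fully home, and the larger clip is through its cross hole with the bow snapped round the pin. I let go of it there and handed the job in at about 31 s; the clip leans roughly 4° towards the rest-weight end, and the robot was touching nothing.

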